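Clamp the tool case, prise its lid off and put the gouges away

ROBOT

A 7-joint arm with a two-finger parallel gripper is mounted at the origin on the work surface. World frame = base frame: x ahead of the robot, y to its left, z up, the work surface at z = 0. Lengths are in mm, angles in rad, forces in N, time in s.
With the tool pointing down it reaches from about 400 to 900 mm from the base axis. Payload 5.5 kg.
Tool frame: the origin (TCP) lies where the fingers leave the gripper's body, on its centre line; the fingertips stand 73 mm ahead of it and the grasp point (between the pads) lies 54 mm ahead of it; z points along the fingers, y is the line along which they close (so a half turn about z gives the same grasp; the last joint's range is limited). The gripper opens to 85 mm and grips with 20 to 120 N. Pads are 22 mm wide; open, the fingers measure 114 mm over their backs; the gripper's body (76 mm by 85 mm) begins 54 mm behind the grasp point. The pads swing forward as they close: fully open they stand 13 mm farther back than shut.
Start: joints at [1.541, 0.501, -0.427, 1.55, 0.221, 1.138, -0.21], TCP at [187.643, -622.325, 303.91] pointing down, gripper open.
Joint ranges: [-2.88, 2.88], [-0.31, 2.03], [-1.54, 1.56], [0.2, 2.42], [-1.41, 4.55], [0.19, 2.02], [-2.57, 2.57]. Speed limits (rad/s): [2.57, 2.57, 3.14, 3.14, 3.14, 3.14, 3.14].

INTERFACE

Orientations are given as a rotation vector (axis times angle).
In Python, from plant import robot gives the robot as it stands.
- The arm moves only by the tool apply_moves, never from a script. Its argument "targets" is a list of rows, each a list of 5 numbers: the shift along the tool's x, y, z in mm, then the turn about the tool's z in degrees, then the opening, from 0 (shut) to 1 (fully open). A call has 1 to 5 rows; each row is the pose to reach, as a shift and turn from the pose commanded when the call began, along the tool's axes at that moment; what a row does not reach only later rows make up. A row lasts 1/8 s, in which the tool goes at most 62.5 mm and 10.7 degrees, less where a joint would pass 70% of its speed; a pose out of reach is approached as far as the arm can. A call with a gripper value outside its range is refused whole. The fingers move at their own pace and stop on an object; "force" is the grip in N (left out, the last holds). Time passes only in rows, so rows that repeat a pose let the fingers close. It gives the time, the measured TCP pose, the force, the opening and the grip force at its end, in the units of the state.
- robot.get_state(): the state, without advancing time (a new reading comes with each control period).
- robot.capture(name): name is "scene" or "top"; returns (picture, depth): 420x560x3 uint8, red, green, blue; 420x560 float32, mm along the optical axis (not along the pixel's ray), 0 where there is no reading.
- robot.get_calibration(name): a dict with "fx", "fy", "cx", "cy" (pixels), "cam_to_world" (4x4, takes a point from camera to world coordinates). Camera axes: x right, y up, looking along -z (the intrinsics and any distortion apply to the point x, -y, -z); pixel columns grow to the right and rows downward; lengths in mm; the calibration is good to about 2 mm. A picture is of the moment at which its call begins. get_calibration takes no time and is no camera call.
- robot.hand_in(): hands the job in; it is judged then, once.
The state is a dict: "time": time; "joints": joint angles; "joint_vel": joint speeds; "joint_torque": joint torques, N m; "eef_pos": TCP position; "tcp_rot": TCP orientation; "ft_force": force on the tool from outside, world axes, zero at the start; "torque": the same for the moment, N m; "gripper_width": finger opening in mm; "grasp_force": force on a finger pad.
Only numpy, scipy, OpenCV 4.12 (cv2) and the standard library are available. Lean on these libraries where they do the work, as an engineer would, in place of code of your own. Each camera call takes 0.05 s, during which the arm holds its last target. There are 200 camera calls.

TASK

Crank the vise shut until its jaw holds the tool case firmly, then lever the case's snapped-in lid up with the flat pry bar in the notch of the case's front wall; keep your fingers off the lid until the bar has sprung it loose. Lay the loosened lid flat on the bench, put every gouge that is out on the bench into the case, and leave the pry bar lying on its felt mat and the case still held tight in the vise. Leave the spray bottle and the sanding block where they stand.

Things in the scene. Friction and masses are not known exactly. Their poses are not given: they have to be found in the camera images.
- vise: green bench vise, origin on the bench, clamps along its y. Steel bed 45 mm high, 100 mm wide in x, from y = -175 to +115. Fixed jaw: gripping face at y = +75 mm, 130 mm wide in x, 40 thick, 100 high. Screw block 112 mm high, 90 wide, at y = -175 to -153. Screw axis along y at x = 0, 85 mm above the bench
- crank (a joint): vise crank angle, rad. At angle a the handle's axis is at (x, z) = (sin a, cos a) * 50 mm from the screw axis, in the vise's frame. Turning it up moves jaw and crank together to +y, 3.18 mm per rad. Takes about 0.15 N m, stays where left, ends at 11.0. The jaw pushes the case to the fixed jaw: both touch at 9.4 rad, then each 0.1 rad adds 2.5 N of grip
- crank_grip (a point): where to hold the crank handle: on the axis of its freely spinning round wooden sleeve, 22 mm diameter, 78 mm long, parallel to the vise's y, pointing to -y. The point lies 52 mm from the sleeve's inner end and 59 mm from the middle of the steel crank arm
- jaw: cork pad of the moving jaw, 120 x 8 x 55 mm, sprung in its jaw block (8 N per mm). Its frame is parallel to the vise's and coincides with it at crank 0; the pad's gripping face is at y = -105 mm in this frame
- case: plywood tool case standing loose between the jaws, 160 (x) x 150 (y) x 76 mm, walls 10, floor 8. Origin centre of underside. Inside 140 x 130 mm; lid ledges along the y walls leave 110 mm clear. Front (-x) wall: central notch 44 mm wide, from the top down to z = 48 mm. Spring balls in the y walls at x = -50, z = 65 mm hold the lid's front down with about 15 N, until it has risen 5 mm there
- lid: wooden lid inside the case's rim: plate 138 x 128 x 4 mm, with a dark batten along x on its middle, 80 x 20 mm, top 22 mm above the lid's underside. Origin centre of underside, at z = 56 mm in the case when snapped in. Pried up in front it tilts about its rear edge and, once sprung, stays up; then it can be lifted straight out by the batten. 0.12 kg
- lid_front (a point): middle of the lid's lower front edge (69 mm in -x from the lid's origin, over the notch); at x = -69, z = 56 mm in the case's frame when snapped in. Sprung loose when it stands more than 5 mm higher
- pry_bar: flat pry bar, 145 mm long: steel blade 28 mm wide and 4 mm thick, 75 mm long, and a dark wooden handle 71 x 24 mm, 24 mm high. Blade and handle share one flat underside. Axis x points to the blade's tip. Origin in the underside, 95 mm behind the tip; handle from x = -50 to +21 mm. 0.15 kg
- pry_tip (a point): middle of the pry bar blade's front edge, 2 mm above its underside
- mat: grey felt mat fixed on the bench, 190 (x) x 90 (y) x 3 mm, origin centre of its underside; the pry bar's place
- gouge0: carving gouge lying on the bench (may be absent): wooden handle 70 x 20 x 20 mm, steel blade 48 mm long towards +x, total 118 mm. Origin in the underside, middle of the handle; handle from x = -35 to +35 mm. 0.08 kg
- gouge1: another such gouge, same sizes (may be absent)
- gouge2: another such gouge, same sizes (may be absent)
- gouge3: another such gouge, same sizes (may be absent)
- spray: bystander: green spray bottle, 72 mm diameter, 190 mm high, origin centre of its base
- sanding_block: bystander: cork sanding block 110 x 65 x 40 mm, origin centre of its underside
Mind the look-alikes: they are no part of the job. Of the things that look like the lid, the smaller one is meant. What is shaped like the gouge3 but green is not meant.

How it is judged:
By the outcome, as a careful person would: the job done as asked, in the order asked, and still so for the second after the job is handed in, with the robot touching nothing.
Of gouge0, gouge1, gouge2, gouge3 only 2 to 4 are there at a start; the rules pass over those that are not, and their reading is None.
At some moment in a run one of gouge0, gouge1, gouge2, gouge3 may be knocked a few centimetres aside while the robot is not near it.
It also fails if it takes over 210 s, if anything falls off the work surface, if the arm or the gripper's body presses on something with over 40 N, if the wrist force passes 120 N, or if a joint passes its speed limit or range.

## Working session

There is one attempt and no reset: what is moved stays moved. The work goes in short steps, Python scripts to look and compute and a tool call to move; the robot and the scene stay as the last step left them, time stands still between calls to the robot, and variables do not carry over. Pictures are saved under pics/ and viewed, at most 14 in all, crops included, and the job is handed in when it is done.

Besides the shell and the picture viewer there is one more tool, called by a JSON object that holds its "api" and its "payload", one argument or row to a line. apply_moves: Moves the arm, as the interface text tells. Its arguments: {"type":"object","properties":{"targets":{"type":"array"},"force":{"type":"number"}},"required":["targets"]}

```bash
mkdir -p pics; ls; cat > h.py <<'E'
import numpy as np, cv2
from plant import robot
def cap(n):
    im,d=robot.capture(n); return im,d
def save(f,im): cv2.imwrite('pics/'+f,cv2.cvtColor(im,cv2.COLOR_RGB2BGR))
def pts(n,d):
    c=robot.get_calibration(n); v,u=np.mgrid[:d.shape[0],:d.shape[1]]
    P=np.stack([(u-c['cx'])/c['fx']*d,-(v-c['cy'])/c['fy']*d,-d,np.ones_like(d)],-1)
    return (P@np.array(c['cam_to_world']).T)[...,:3]
E
python3 - <<'E'
from h import *
for n in('scene','top'):
    im,d=cap(n); save(n+'0.png',im); np.savez('pics/'+n+'0.npz',im=im,d=d)
    print({k:np.round(v,2).tolist() for k,v in robot.get_calibration(n).items()})
s=robot.get_state(); print({k:np.round(v,3).tolist() for k,v in s.items()})
E
```

```text
pics
{'fx': 410.43, 'fy': 410.43, 'cx': 286.44, 'cy': 209.55, 'cam_to_world': [[-0.8, -0.48, 0.35, 939.26], [0.59, -0.67, 0.45, 425.08], [0.01, 0.57, 0.82, 1008.86], [0.0, 0.0, 0.0, 1.0]]}
{'fx': 496.54, 'fy': 496.54, 'cx': 283.81, 'cy': 213.9, 'cam_to_world': [[-0.01, 0.98, -0.21, 245.08], [-1.0, -0.01, 0.01, -59.76], [0.01, 0.21, 0.98, 1731.13], [0.0, 0.0, 0.0, 1.0]]}
{'time': 0.1, 'joints': [1.541, 0.502, -0.427, 1.551, 0.221, 1.138, -0.21], 'joint_vel': [-0.001, -0.002, -0.0, -0.001, 0.001, -0.0, 0.001], 'joint_torque': [-0.01, -57.081, -5.838, -28.175, 0.011, 0.006, 0.0], 'eef_pos': [187.432, -621.874, 302.946], 'tcp_rot': [-3.106, -0.458, 0.0], 'ft_force': [0.222, 0.097, -0.433], 'torque': [-0.014, -0.006, -0.008], 'grasp_force': 0.0, 'gripper_width': 85.41}
```

View pics/scene0.png

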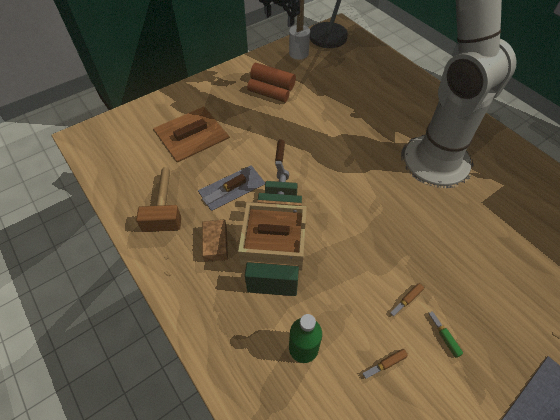

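View pics/top0.png

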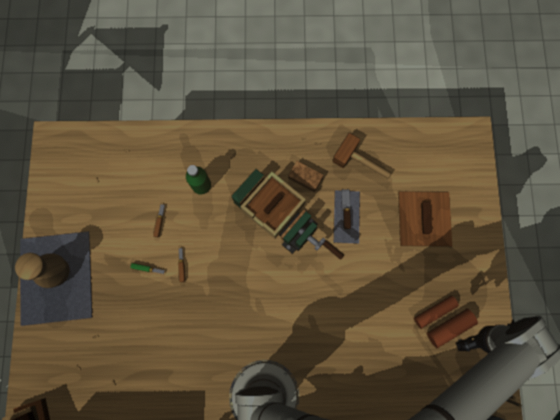

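The scene view shows the vise and case around (275,235), and the crank at (282,160). The mat and bar are at (232,187), and two orange-handled gouges at (408,298) and (386,364). The green look-alike is at (446,335) and the spray bottle at (305,340). In the top view the case is at (273,205), the mat at (347,217), and the gouges at (160,220) and (182,265).

```bash
cat >> h.py <<'E'
def rect(n,im,P,m,zmin=-50,zmax=500,label='',amin=30):
    m=(m&(P[...,2]>zmin)&(P[...,2]<zmax)).astype(np.uint8)
    k,l,st,c=cv2.connectedComponentsWithStats(m)
    for i in range(1,k):
        if st[i,4]<amin: continue
        Q=P[l==i]; r=cv2.minAreaRect(Q[:,:2].astype(np.float32))
        print(label,n,'px',c[i].round(),st[i,4],'ctr',np.round(r[0],1),'size',np.round(r[1],1),'ang',round(r[2],1),'z',np.percentile(Q[:,2],[5,50,95]).round(1))
E
python3 - <<'E'
from h import *
for n in('scene','top'):
    z=np.load('pics/%s0.npz'%n); im,d=z['im'],z['d']; P=pts(n,d)
    hsv=cv2.cvtColor(im,cv2.COLOR_RGB2HSV); H,S,V=hsv[...,0].astype(int),hsv[...,1].astype(int),hsv[...,2].astype(int)
    inb=(P[...,0]>150)&(P[...,0]<1000)&(abs(P[...,1])<700)&(d>0)
    rect(n,im,P,inb&(P[...,2]>7),7,400,'above',25)
    rect(n,im,P,inb&(H>38)&(H<90)&(S>90),5,400,'green',25)
    # case rim
    rect(n,im,P,inb,108,140,'high',40)
    x0=(P[...,0]>350)&(P[...,0]<900)
    print(np.median(P[...,2][inb]))
z=np.load('pics/scene0.npz'); save('c1.png',cv2.resize(z['im'][120:310,130:330],None,fx=3.1,fy=3.1,interpolation=cv2.INTER_CUBIC))
E
```

```text
above scene px [284.   8.] 467 ctr [ 187.4 -618.2] size [ 41.5 149.7] ang 14.8 z [255.  301.2 332.1]
above scene px [271.  82.] 1259 ctr [ 243.6 -603.7] size [119.9 170.2] ang 32.5 z [16.3 42.  61.2]
above scene px [191. 131.] 1056 ctr [ 591.6 -569.9] size [184.1 195.9] ang 87.5 z [ 7.2  9.1 32.8]
above scene px [274. 236.] 6551 ctr [574.3 -95.7] size [423.8 160. ] ang 48.9 z [ 47.9 105.4 124.6]
above scene px [178. 154.] 30 ctr [ 675.8 -511.9] size [61.2 25.2] ang 66.9 z [7.1 7.8 9.8]
above scene px [160. 210.] 1389 ctr [ 797.7 -363. ] size [209.  110.2] ang 58.2 z [15.6 48.6 66.8]
above scene px [227. 187.] 354 ctr [ 628.8 -300.5] size [143.3  46. ] ang 0.7 z [ 7.6 16.3 30.4]
above scene px [214. 240.] 993 ctr [ 746.8 -149.3] size [112.2  64.6] ang 60.1 z [15.6 40.3 43.7]
above scene px [408. 298.] 296 ctr [437.7 286.8] size [116.5  20.3] ang 3.4 z [ 9.7 19.2 23.1]
above scene px [447. 336.] 391 ctr [426.9 403.2] size [117.7  21. ] ang 78.2 z [10.  18.8 23.1]
above scene px [305. 339.] 1256 ctr [727.7 227.4] size [65.2 71.7] ang 44.4 z [ 27.8 128.2 191.6]
above scene px [386. 363.]
[... 2840 characters left out ...]
z [105.3 110.9 117.2]
green top px [140. 267.] 103 ctr [428.4 425.9] size [64.9 18.3] ang 78.3 z [12.  19.2 26.6]
high top px [197. 178.] 209 ctr [718.3 221.1] size [61.7 69.8] ang 34.3 z [112.  126.1 138.5]
high top px [274. 201.] 665 ctr [627.3 -35.4] size [151.5 162. ] ang 48.9 z [108.8 119.  126.3]
high top px [273. 202.] 184 ctr [630.5 -37.8] size [46.1 93. ] ang 55.0 z [109.  120.6 128.5]
high top px [306. 233.] 134 ctr [ 523.4 -143.2] size [21.1 88.1] ang 49.1 z [108.8 112.5 117.4]
high top px [326. 245.] 67 ctr [ 469.4 -214.6] size [79.9 24. ] ang 40.7 z [110.5 136.7 139.8]
high top px [ 48. 268.] 137 ctr [418.3 688.6] size [71.4 21.3] ang 0.9 z [110.3 122.5 136.9]
0.9386708902345617
```

View pics/c1.png

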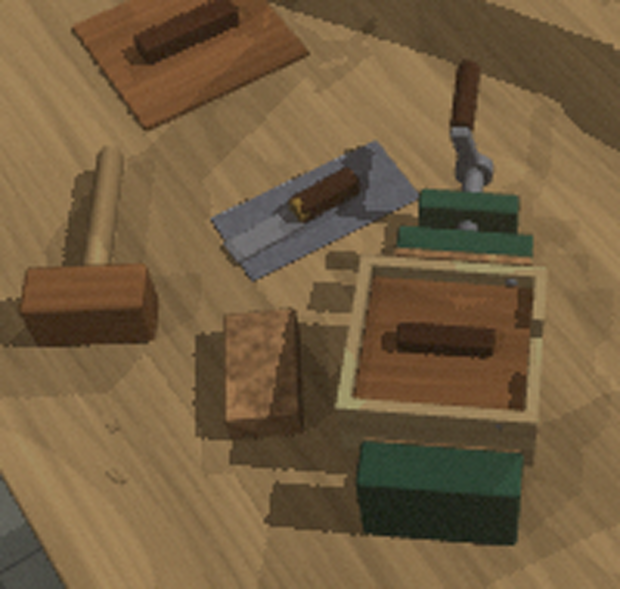

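```bash
cat >> h.py <<'E'
YAW=np.radians(-41.3)
def load(n,t): 
    z=np.load(f'pics/{n}{t}.npz'); return z['im'],z['d']
def hsv(im): return [a.astype(int) for a in cv2.split(cv2.cvtColor(im,cv2.COLOR_RGB2HSV))]
E
python3 - <<'E'
from h import *
O=np.array([631.7,-20.3]); c,s=np.cos(YAW),np.sin(YAW); R=np.array([[c,s],[-s,c]])
for n in('scene','top'):
    im,d=load(n,0); P=pts(n,d); H,S,V=hsv(im)
    L=(P[...,:2]-O)@R.T; lx,ly,z=L[...,0],L[...,1],P[...,2]
    near=(abs(lx)<140)&(ly>-310)&(ly<150)
    def pr(l,m):
        if m.sum()<8: print(n,l,'few');return
        pc=lambda a:np.percentile(a[m],[2,50,98]).round(1)
        r=cv2.minAreaRect(L[m].astype(np.float32)); print(n,l,m.sum(),'x',pc(lx),'y',pc(ly),'z',pc(z),'rect',np.round(r[0],1),np.round(r[1],1),round(r[2],1))
    pr('fixjaw',near&(ly>60)&(z>90)&(z<110)&(H>38)&(H<95)&(S>60))
    pr('block',near&(ly<-140)&(ly>-190)&(z>105)&(z<118))
    pr('mjaw',near&(ly<-60)&(ly>-145)&(z>92)&(z<110))
    pr('rim',near&(ly>-100)&(ly<75)&(z>114)&(S<125)&(V>90))
    pr('crank',near&(ly<-185)&(z>50))
    pr('sleeve',near&(ly<-205)&(z>90)&(S>80))
    k=near&(ly<-205)&(z>90)
    # top line of sleeve by y bins
    for y in range(-295,-200,12):
        m=k&(ly>=y)&(ly<y+12)
        if m.sum()>3: print(y,m.sum(),'x',lx[m].mean().round(1),lx[m].min().round(1),lx[m].max().round(1),'zmax',z[m].max().round(1), im[m].mean(0).round())
    m=(P[...,0]>480)&(P[...,0]<780)&(P[...,1]>-380)&(P[...,1]<-220)&(z<60)&(d>0)
    rect(n,im,P,m&(z>13)&(V<150),-5,60,'barhandle',20)
    rect(n,im,P,m&((S<70)),-5,60,'mat+blade',20)
E
```

```text
scene fixjaw 797 x [-61.8   0.1  61.4] y [ 78.5  98.4 115.4] z [ 92.3 100.5 104.1] rect [-0.2 96.4] [ 40.1 128.8] 89.8
scene block 241 x [-41.9   0.5  43.7] y [-173.6 -159.5 -150.8] z [105.9 112.1 116.1] rect [   1.  -162.7] [26.3 89.9] 89.3
scene mjaw 807 x [-58.6   2.8  70.8] y [-134.3 -105.7  -60.7] z [101.2 105.3 109. ] rect [  7.4 -99.3] [139.2  78.6] 0.1
scene rim 774 x [-72.8  17.4  85.5] y [-89.1   5.8  61. ] z [117.9 121.9 125.5] rect [  6.4 -14. ] [160.  153.9] 0.2
scene crank 349 x [-12.5   8.9  23.2] y [-298.7 -222.1 -191.6] z [ 82.2 137.2 147.2] rect [   6.3 -246.4] [ 37.2 120.8] 5.6
scene sleeve 165 x [ 3.2 12.9 23.7] y [-302.4 -262.  -225.4] z [132.8 143.3 148.2] rect [  13.5 -261.2] [21.2 90.3] 0.0
-295 23 x 11.8 3.0 23.2 zmax 149.3 [69. 48. 32.]
-283 20 x 13.0 4.5 22.7 zmax 147.2 [65. 44. 29.]
-271 26 x 13.3 3.6 24.0 zmax 149.5 [67. 47. 31.]
-259 25 x 12.6 2.9 23.1 zmax 148.3 [67. 47. 31.]
-247 22 x 12.8 4.2 24.1 zmax 147.0 [67. 46. 31.]
-235 38 x 10.7 -14.5 23.5 zmax 146.8 [73. 58. 45.]
-223 118 x 6.0 -15.6 22.2 zmax 145.1 [76. 72. 69.]
-211 11 x 0.6 -7.3 10.2 zmax 
[... 824 characters left out ...]
e 163 x [ 3.9 12.5 23.5] y [-303.7 -266.7 -215. ] z [130.  141.5 148.8] rect [  13.7 -256.3] [22.  99.5] 1.8
-295 26 x 13.6 4.1 24.1 zmax 147.9 [53. 36. 23.]
-283 25 x 12.6 3.7 24.7 zmax 147.3 [53. 36. 23.]
-271 24 x 12.3 3.2 23.0 zmax 154.5 [53. 37. 23.]
-259 26 x 13.2 3.6 23.3 zmax 150.0 [54. 38. 24.]
-247 23 x 12.9 4.2 23.1 zmax 150.2 [52. 35. 22.]
-235 33 x 7.3 -15.3 22.7 zmax 149.3 [67. 60. 55.]
-223 42 x 3.6 -14.5 23.5 zmax 146.9 [87. 83. 78.]
-211 10 x 0.6 -6.6 10.6 zmax 103.3 [88. 86. 83.]
barhandle top px [346. 218.] 147 ctr [ 594.  -293.5] size [75.6 24.9] ang 0.3 z [17.  25.8 33.3]
mat+blade top px [346. 216.] 1143 ctr [ 603.6 -295.9] size [ 91.3 194. ] ang 87.0 z [-3.3  3.6 11.2]
```

```bash
cat >> h.py <<'E'
from scipy.spatial.transform import Rotation as Ro
O=np.array([631.7,-20.3]); cy,sy=np.cos(YAW),np.sin(YAW)
def v2w(x,y): return O+x*np.array([cy,sy])+y*np.array([-sy,cy])
def w2v(p): q=np.array(p)[:2]-O; return np.array([q[0]*cy+q[1]*sy,-q[0]*sy+q[1]*cy])
def to(x,y,z,head):
    "shift/turn from measured pose to TCP world x,y,z with tool-x heading (deg)"
    s=robot.get_state(); R=Ro.from_rotvec(s['tcp_rot']).as_matrix(); d=R.T@(np.array([x,y,z])-s['eef_pos'])
    h=np.degrees(np.arctan2(R[1,0],R[0,0])); t=(h-head+180)%360-180
    print('now',np.round(s['eef_pos'],1),'head',h.round(1),'tilt',np.degrees(np.arccos(-R[2,2])).round(2),'local',w2v(s['eef_pos']).round(1),'| shift',d.round(1),'turn',round(t,1),'t',round(s['time'],2),'w',round(s['gripper_width'],1),'g',round(s['grasp_force'],1),'F',np.round(s['ft_force'],1),'j',np.round(s['joints'],2))
E
```

{"api": "apply_moves", "payload": {
  "targets": [
    [371, -290, 43, -32, 0.7],
    [371, -290, 43, -32, 0.7],
    [371, -290, 43, -32, 0.7],
    [371, -290, 43, -32, 0.7],
    [371, -290, 43, -32, 0.7]
  ],
  "force": 40
}}

```text
time: 0.72
eef_pos: [367.7, -366.3, 275.2]
tcp_rot: [-2.861, -1.297, 0.0]
ft_force: [0.2, -1.2, -0.8]
gripper_width: 59.5
grasp_force: 0.0
```

```bash
python3 -c "
from h import *
to(458.5,-237.2,260,48.7)"
```

```text
now [ 367.7 -366.3  275.2] head 48.8 tilt 0.01 local [  30.  -434.2] | shift [156.9 -16.8  15.2] turn 0.1 t 0.72 w 59.5 g 0.0 F [ 0.2 -1.2 -0.8] j [ 1.29  0.34 -0.66  1.9   0.25  0.99 -0.21]
```

{"api": "apply_moves", "payload": {
  "targets": [
    [60, -6, 15, 0, 0.7],
    [120, -13, 15, 0, 0.7],
    [157, -17, 15, 0, 0.7],
    [157, -17, 50, 0, 0.7],
    [157, -17, 50, 0, 0.7]
  ]
}}

```text
time: 1.35
eef_pos: [456.0, -237.6, 223.3]
tcp_rot: [-2.856, -1.297, 0.005]
ft_force: [-0.0, 0.2, 1.1]
gripper_width: 59.8
grasp_force: 0.0
```

```bash
python3 -c "
from h import *
to(458.5,-237.2,187.5,48.7)
for n in ('scene','top'):
    im,d=cap(n); np.savez('pics/%s1.npz'%n,im=im,d=d)
im,_=load('scene',1); im2,_=load('top',1)
save('g1.png',np.hstack([cv2.resize(im[60:230,190:340],(450,510)),cv2.resize(im2[190:290,290:390],(350,350))[:,:] if 0 else cv2.resize(im2[190:290,280:350],(350,510))]))
"
```

```text
now [ 456.  -237.6  223.3] head 48.9 tilt 0.32 local [  11.5 -279.2] | shift [ 2.   1.8 35.8] turn 0.2 t 1.35 w 59.8 g 0.0 F [-0.   0.2  1.1] j [ 0.99  0.42 -0.69  1.95  0.33  0.89 -0.58]
```

View pics/g1.png

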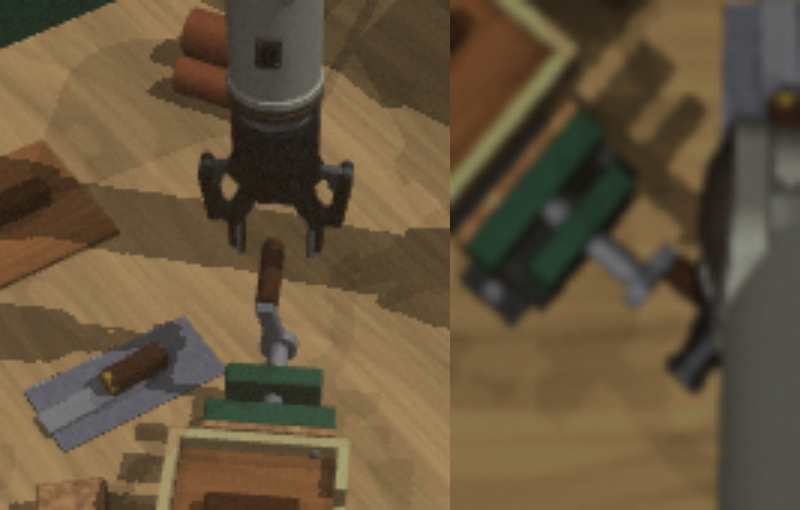

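The gripper straddles the sleeve, with the sleeve tip at about (272,245) in the left half. I'll descend and close.

{"api": "apply_moves", "payload": {
  "targets": [
    [2, 1.5, 18, 0, 0.7],
    [2, 1.5, 36, 0, 0.7],
    [2, 1.5, 36, 0, 0.1],
    [2, 1.5, 36, 0, 0.1],
    [2, 1.5, 36, 0, 0.1]
  ],
  "force": 40
}}

```text
time: 2.08
eef_pos: [460.4, -238.3, 189.8]
tcp_rot: [2.861, 1.297, 0.001]
ft_force: [0.1, -0.0, -2.8]
gripper_width: 21.0
grasp_force: 39.1
```

```bash
cat >> h.py <<'E'
def crank(a0,n=5,da=0.4,g=0.1):
    for i in range(1,n+1):
        a=a0+da*i; print([round(3.18*da*i,1),round(50*(np.sin(a)-np.sin(a0)),1),round(-50*(np.cos(a)-np.cos(a0)),1),0,g],end=', ')
    print()
E
python3 -c "
from h import *
to(458.5,-237.2,187.5,48.7); crank(.26)"
```

```text
now [ 460.4 -238.3  189.8] head 48.8 tilt 0.03 local [  15.2 -276.9] | shift [-0.4 -2.2  2.3] turn 0.1 t 2.08 w 21.0 g 39.1 F [ 0.1 -0.  -2.8] j [ 0.96  0.47 -0.66  1.97  0.38  0.83 -0.63]
[1.3, np.float64(17.8), np.float64(8.8), 0, 0.1], [2.5, np.float64(30.8), np.float64(23.9), 0, 0.1], [3.8, np.float64(36.8), np.float64(42.8), 0, 0.1], [5.1, np.float64(35.1), np.float64(62.6), 0, 0.1], [6.4, np.float64(25.7), np.float64(80.1), 0, 0.1],
```

{"api": "apply_moves", "payload": {
  "targets": [
    [1, 18, 9, 0, 0.1],
    [2.5, 31, 24, 0, 0.1],
    [4, 37, 43, 0, 0.1],
    [5, 35, 63, 0, 0.1],
    [6.5, 26, 80, 0, 0.1]
  ]
}}

```text
time: 2.7
eef_pos: [484.6, -250.8, 108.6]
tcp_rot: [2.86, 1.296, 0.002]
ft_force: [-2.1, 1.3, 5.9]
gripper_width: 20.7
grasp_force: 40.2
```

```bash
cat >> h.py <<'E'
def cs(z0=139):
    s=robot.get_state(); l=w2v(s['eef_pos']); a=np.arctan2(l[0],s['eef_pos'][2]-z0); print('a',a.round(2),'r',np.hypot(l[0],s['eef_pos'][2]-z0).round(1),'loc',l.round(1),s['eef_pos'][2].round(1)); return a
E
python3 -c "
from h import *
to(458.5,-237.2,187.5,48.7); a=cs(); crank(2.26)"
```

```text
now [ 484.6 -250.8  108.6] head 48.8 tilt 0.11 local [  41.6 -270.3] | shift [ -6.9 -28.4 -79. ] turn 0.1 t 2.7 w 20.7 g 40.2 F [-2.1  1.3  5.9] j [ 0.87  0.63 -0.56  1.94  0.5   0.71 -0.71]
a 2.2 r 51.5 loc [  41.6 -270.3] 108.6
[1.3, np.float64(-15.4), np.float64(12.5), 0, 0.1], [2.5, np.float64(-34.5), np.float64(18.0), 0, 0.1], [3.8, np.float64(-54.2), np.float64(15.7), 0, 0.1], [5.1, np.float64(-71.5), np.float64(5.8), 0, 0.1], [6.4, np.float64(-83.6), np.float64(-9.9), 0, 0.1],
```

{"api": "apply_moves", "payload": {
  "targets": [
    [1, -15.5, 12, 0, 0.1],
    [2.5, -35, 18, 0, 0.1],
    [4, -54, 16, 0, 0.1],
    [5, -71.5, 6, 0, 0.1],
    [6.5, -84, -10, 0, 0.1]
  ]
}}

```text
time: 3.32
eef_pos: [425.5, -190.8, 119.4]
tcp_rot: [2.86, 1.296, 0.003]
ft_force: [5.4, -7.9, -0.4]
gripper_width: 20.7
grasp_force: 39.8
```

```bash
python3 -c "
from h import *
to(458.5,-237.2,187.5,48.7); a=cs(); crank(4.26)"
```

```text
now [ 425.5 -190.8  119.4] head 48.8 tilt 0.15 local [ -42.4 -264.2] | shift [-13.1  55.6 -68. ] turn 0.1 t 3.33 w 20.7 g 39.8 F [ 5.4 -7.9 -0.4] j [ 0.86  0.51 -0.59  2.13  0.48  0.63 -0.79]
a -2.0 r 46.7 loc [ -42.4 -264.2] 119.4
[1.3, np.float64(-5.0), np.float64(-19.2), 0, 0.1], [2.5, np.float64(-2.0), np.float64(-38.9), 0, 0.1], [3.8, np.float64(8.3), np.float64(-55.9), 0, 0.1], [5.1, np.float64(24.4), np.float64(-67.4), 0, 0.1], [6.4, np.float64(43.8), np.float64(-71.8), 0, 0.1],
```

{"api": "apply_moves", "payload": {
  "targets": [
    [1, -6, -19.5, 0, 0.1],
    [2.5, -4, -39, 0, 0.1],
    [4, 7, -56, 0, 0.1],
    [5, 23, -67.5, 0, 0.1],
    [6.5, 42, -72, 0, 0.1]
  ]
}}

```text
time: 3.95
eef_pos: [459.2, -212.3, 190.5]
tcp_rot: [-2.858, -1.296, 0.005]
ft_force: [-3.8, 3.0, 2.7]
gripper_width: 20.8
grasp_force: 42.2
```

```bash
python3 -c "
from h import *
to(458.5,-237.2,187.5,48.7); a=cs(); crank(6.26)"
```

```text
now [ 459.2 -212.3  190.5] head 48.8 tilt 0.26 local [  -2.9 -258.1] | shift [-19.2  15.9   3. ] turn 0.1 t 3.95 w 20.8 g 42.2 F [-3.8  3.   2.7] j [ 0.93  0.45 -0.67  1.99  0.38  0.82 -0.67]
a -0.06 r 51.6 loc [  -2.9 -258.1] 190.5
[1.3, np.float64(19.6), np.float64(3.5), 0, 0.1], [2.5, np.float64(36.2), np.float64(14.3), 0, 0.1], [3.8, np.float64(47.3), np.float64(30.8), 0, 0.1], [5.1, np.float64(51.2), np.float64(50.3), 0, 0.1], [6.4, np.float64(47.1), np.float64(69.7), 0, 0.1],
```

{"api": "apply_moves", "payload": {
  "targets": [
    [1, 20, 3.5, 0, 0.1],
    [2.5, 37, 14, 0, 0.1],
    [4, 48, 31, 0, 0.1],
    [5, 52, 50, 0, 0.1],
    [6.5, 48, 70, 0, 0.1]
  ]
}}

```text
time: 4.58
eef_pos: [502.5, -241.2, 120.8]
tcp_rot: [2.859, 1.294, 0.003]
ft_force: [0.4, -2.0, 4.2]
gripper_width: 20.5
grasp_force: 42.2
```

```bash
python3 -c "
from h import *
to(458.5,-237.2,187.5,48.7); a=cs(); crank(8.26)"
```

```text
now [ 502.5 -241.2  120.8] head 48.7 tilt 0.21 local [  48.8 -251.2] | shift [-26.  -35.5 -66.8] turn 0.0 t 4.58 w 20.5 g 42.2 F [ 0.4 -2.   4.2] j [ 0.85  0.63 -0.58  1.91  0.49  0.75 -0.73]
a 1.93 r 52.0 loc [  48.8 -251.2] 120.8
[1.3, np.float64(-11.3), np.float64(16.3), 0, 0.1], [2.5, np.float64(-28.1), np.float64(27.0), 0, 0.1], [3.8, np.float64(-47.7), np.float64(30.2), 0, 0.1], [5.1, np.float64(-67.0), np.float64(25.6), 0, 0.1], [6.4, np.float64(-83.0), np.float64(13.8), 0, 0.1],
```

{"api": "apply_moves", "payload": {
  "targets": [
    [1, -11.5, 16, 0, 0.1],
    [2.5, -29, 27, 0, 0.1],
    [4, -49, 30, 0, 0.1],
    [5, -68.5, 25.5, 0, 0.1],
    [6.5, -85, 14, 0, 0.1]
  ]
}}

```text
time: 5.2
eef_pos: [443.3, -180.7, 108.0]
tcp_rot: [2.858, 1.293, 0.005]
ft_force: [8.6, -13.1, 6.4]
gripper_width: 20.5
grasp_force: 42.6
```

```bash
python3 -c "
from h import *
to(458.5,-237.2,187.5,48.7); a=cs(); crank(10.26,2,.25)"
```

```text
now [ 443.3 -180.7  108. ] head 48.7 tilt 0.33 local [ -35.7 -244.8] | shift [-32.4  49.2 -79.3] turn 0.0 t 5.2 w 20.5 g 42.6 F [  8.6 -13.1   6.4] j [ 0.81  0.55 -0.58  2.1   0.51  0.62 -0.84]
a -2.29 r 47.3 loc [ -35.7 -244.8] 108.0
[0.8, np.float64(-7.1), np.float64(-10.2), 0, 0.1], [1.6, np.float64(-11.5), np.float64(-21.9), 0, 0.1],
```

{"api": "apply_moves", "payload": {
  "targets": [
    [1, -8, -10, 0, 0.1],
    [1.5, -13, -22, 0, 0.1],
    [1.5, -13, -22, 0, 0.1],
    [1.5, -12, -22, 0, 0.8],
    [1.5, -12, -22, 0, 0.8]
  ]
}}

```text
time: 5.82
eef_pos: [432.4, -168.8, 128.5]
tcp_rot: [-2.859, -1.297, 0.002]
ft_force: [0.8, -0.2, 0.4]
gripper_width: 56.3
grasp_force: 0.0
```

```bash
python3 -c "
from h import *
to(458.5,-237.2,187.5,48.7); a=cs()"
```

```text
now [ 432.4 -168.8  128.5] head 48.8 tilt 0.16 local [ -51.8 -243.1] | shift [-34.3  64.6 -59.2] turn 0.1 t 5.83 w 56.3 g 0.0 F [ 0.8 -0.2  0.4] j [ 0.83  0.5  -0.61  2.12  0.46  0.66 -0.82]
a -1.77 r 52.8 loc [ -51.8 -243.1] 128.5
```

{"api": "apply_moves", "payload": {
  "targets": [
    [0, 0, -60, 10, 0.8],
    [2, 50, -110, 20, 0.7],
    [4, 100, -110, 30, 0.7],
    [6, 150, -110, 40, 0.7],
    [9, 198, -110, 50, 0.7]
  ]
}}

```text
time: 6.45
eef_pos: [589.0, -293.7, 238.1]
tcp_rot: [-3.14, 0.042, 0.003]
ft_force: [0.2, 0.7, -0.7]
gripper_width: 59.6
grasp_force: 0.0
```

```bash
python3 - <<'E'
from h import *
to(587.6,-292.8,76,-2)
for n in('scene','top'):
    im,d=cap(n); np.savez('pics/%s2.npz'%n,im=im,d=d); P=pts(n,d); H,S,V=hsv(im); z=P[...,2]
    L=(P[...,:2]-O)@np.array([[cy,sy],[-sy,cy]]).T; lx,ly=L[...,0],L[...,1]
    m=(abs(lx)<140)&(ly>-80)&(ly<90)&(z>114)&(z<135)&(S<125)&(V>90)
    if m.sum()>50: r=cv2.minAreaRect(L[m].astype(np.float32)); print(n,'case rim',np.round(r[0],1),np.round(r[1],1),round(r[2],1))
    m=(abs(lx-6)<95)&(ly>-140)&(ly<-60)&(z>92)&(z<112)&(d>0)
    print(n,'jaw y',np.percentile(ly[m],[1,50,99]).round(1) if m.sum() else None)
    m=(P[...,0]>480)&(P[...,0]<780)&(P[...,1]>-380)&(P[...,1]<-220)&(z<60)&(d>0)
    rect(n,im,P,m&(z>13)&(V<150),-5,60,'barhandle',20)
    rect(n,im,P,m&(z>5)&(z<12)&(P[...,0]>630),-5,60,'blade',20)
im,_=load('scene',2); save('g2.png',cv2.resize(im[90:330,130:380],(750,600)))
E
```

```text
now [ 589.  -293.7  238.1] head -1.5 tilt 0.14 local [ 148.4 -233.6] | shift [ -1.1  -0.7 162.1] turn 0.5 t 6.45 w 59.6 g 0.0 F [ 0.2  0.7 -0.7] j [ 0.74  0.59 -0.45  1.58  0.28  1.04 -1.39]
scene case rim [ 6.3 -0.5] [159.9 154.3] 0.3
scene jaw y [-138.3  -91.5  -60.4]
barhandle scene px [234. 182.] 199 ctr [ 591.9 -292.5] size [70.8 26.7] ang 0.6 z [15.  26.2 30.5]
blade scene px [214. 196.] 224 ctr [ 662.1 -291.4] size [75.  80.1] ang 61.0 z [ 5.2  7.2 10.7]
top case rim [ 6.1 -0.8] [161.1 150.3] 0.5
top jaw y [-135.2  -89.6  -60.4]
barhandle top px [347. 219.] 130 ctr [ 589.5 -293.9] size [67.4 24.7] ang 0.6 z [19.  26.  32.9]
blade top px [343. 193.] 49 ctr [ 683.  -284.8] size [39.7 34. ] ang 89.7 z [ 6.   8.5 11.3]
```

View pics/g2.png

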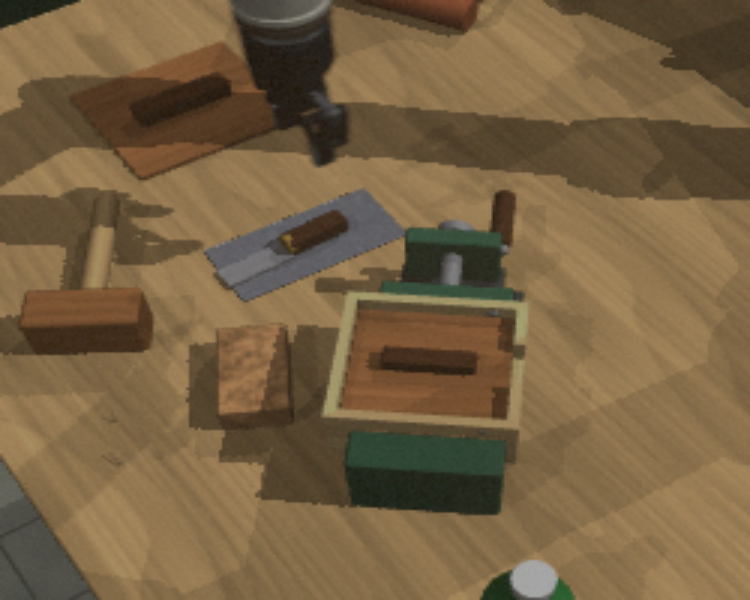

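The case is now seated against the fixed jaw: the rim centre moved to y≈0. The crank sleeve sits at about (503,215), the bar handle at (318,232). I'll turn the wrist half round, so that j7 keeps range for the prying pose.

{"api": "apply_moves", "payload": {
  "targets": [
    [0, 0, 0, -10.5, 0.7],
    [0, 0, 0, -21, 0.7],
    [0, 0, 0, -31.5, 0.7],
    [0, 0, 0, -42, 0.7],
    [0, 0, 0, -52.5, 0.7]
  ]
}}

```text
time: 7.18
eef_pos: [587.4, -291.8, 238.1]
tcp_rot: [-2.824, -1.371, 0.002]
ft_force: [-0.4, -0.7, -0.8]
gripper_width: 60.1
grasp_force: 0.0
```

{"api": "apply_moves", "payload": {
  "targets": [
    [0, 0, 0, -10.5, 0.7],
    [0, 0, 0, -21, 0.7],
    [0, 0, 0, -31.5, 0.7],
    [0, 0, 0, -42, 0.7],
    [0, 0, 0, -52.5, 0.7]
  ]
}}

```text
time: 7.8
eef_pos: [587.5, -291.8, 238.3]
tcp_rot: [-1.926, -2.478, 0.0]
ft_force: [-0.4, -1.0, 0.2]
gripper_width: 60.0
grasp_force: 0.0
```

{"api": "apply_moves", "payload": {
  "targets": [
    [0, 0, 0, -10.5, 0.7],
    [0, 0, 0, -21, 0.7],
    [0, 0, 0, -31.5, 0.7],
    [0, 0, 0, -42, 0.7],
    [0, 0, 0, -52.5, 0.7]
  ]
}}

```text
time: 8.43
eef_pos: [587.6, -291.8, 238.4]
tcp_rot: [-0.631, -3.075, -0.001]
ft_force: [-0.8, 1.2, -0.2]
gripper_width: 59.8
grasp_force: 0.0
```

{"api": "apply_moves", "payload": {
  "targets": [
    [0, 0, 20, -10.5, 0.7],
    [0, 0, 60, -21, 0.7],
    [0, 0, 80, -24, 0.7],
    [0, 0, 80, -24, 0.7]
  ]
}}

```text
time: 8.93
eef_pos: [587.2, -292.4, 157.4]
tcp_rot: [0.006, -3.138, -0.004]
ft_force: [0.7, -0.7, 0.3]
gripper_width: 59.9
grasp_force: 0.0
```

```bash
python3 - <<'E'
from h import *
to(586,-293,76,180)
E
```

```text
now [ 587.2 -292.4  157.4] head -179.8 tilt 0.25 local [ 146.2 -233.8] | shift [ 0.9 -0.8 81.4] turn 0.2 t 8.93 w 59.9 g 0.0 F [ 0.7 -0.7  0.3] j [ 1.09  0.92 -1.05  1.62  0.87  1.13  1.39]
```

{"api": "apply_moves", "payload": {
  "targets": [
    [1, -1, 50, 0, 0.6],
    [1, -1, 80, 0, 0.6],
    [1, -1, 80, 0, 0.1],
    [1, -1, 80, 0, 0.1],
    [1, -1, 80, 0, 0.1]
  ],
  "force": 70
}}

```text
time: 9.55
eef_pos: [588.6, -294.6, 81.2]
tcp_rot: [-0.007, 3.139, -0.001]
ft_force: [-0.5, -0.5, -0.8]
gripper_width: 22.6
grasp_force: 70.4
```

{"api": "apply_moves", "payload": {
  "targets": [
    [0, 0, 0, 0, 0.1],
    [0, 0, -30, 0, 0.1],
    [0, 0, -60, 0, 0.1],
    [0, 0, -100, 0, 0.1],
    [0, 0, -100, 0, 0.1]
  ]
}}

```text
time: 10.18
eef_pos: [590.3, -294.6, 185.8]
tcp_rot: [-0.008, 3.134, -0.005]
ft_force: [1.0, 0.7, -1.6]
gripper_width: 22.4
grasp_force: 70.7
```

```bash
python3 - <<'E'
from h import *
p=v2w(6.2-165,-0.6); to(p[0],p[1],200,138.7)
for n in('scene',):
    im,d=cap(n); np.savez('pics/%s3.npz'%n,im=im,d=d); save('g3.png',cv2.resize(im[60:260,130:330],(600,600)))
E
```

```text
now [ 590.3 -294.6  185.8] head -179.7 tilt 0.49 local [ 149.9 -233.4] | shift [ 76.2 379.  -16. ] turn 41.6 t 10.18 w 22.4 g 70.7 F [ 1.   0.7 -1.6] j [ 1.11  0.89 -1.08  1.61  0.84  1.16  1.41]
```

View pics/g3.png

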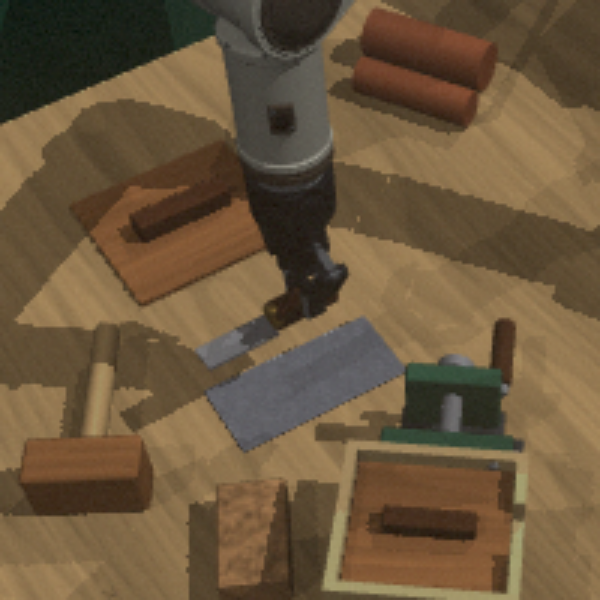

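The bar is held level, with the blade tip at about (203,358). The mat is empty at (305,385).

{"api": "apply_moves", "payload": {
  "targets": [
    [0, 30, -44, 8, 0.1],
    [15, 85, -50, 16, 0.1],
    [30, 140, -50, 24, 0.1],
    [45, 195, -50, 33, 0.1],
    [60, 250, -50, 41, 0.1]
  ]
}}

```text
time: 10.85
eef_pos: [525.1, -43.2, 229.3]
tcp_rot: [-1.1, -2.942, 0.001]
ft_force: [-0.1, 0.7, -2.5]
gripper_width: 22.7
grasp_force: 70.6
```

```bash
python3 - <<'E'
from h import *
p=v2w(6.2-205,-0.6); to(p[0],p[1],185,138.7)
E
```

```text
now [525.1 -43.2 229.3] head 139.0 tilt 0.04 local [-65.  -87.6] | shift [133.3  87.7  44.4] turn 0.3 t 10.85 w 22.7 g 70.6 F [-0.1  0.7 -2.5] j [ 0.86  0.58 -1.07  1.91  0.6   1.01  0.37]
```

{"api": "apply_moves", "payload": {
  "targets": [
    [50, 33, 0, 0, 0.1],
    [100, 66, 0, 0, 0.1],
    [133, 88, 20, 0, 0.1],
    [133, 88, 40, 0, 0.1],
    [133, 88, 40, 0, 0.1]
  ]
}}

```text
time: 11.48
eef_pos: [481.7, 107.6, 187.9]
tcp_rot: [-1.091, -2.943, 0.004]
ft_force: [-0.3, -0.6, -1.3]
gripper_width: 22.6
grasp_force: 70.6
```

```bash
cat > m.py <<'E'
from h import *
import sys
t=sys.argv[1]
p=v2w(6.2-205,-0.6); to(p[0],p[1],172,138.7)
for n in('scene','top'):
    im,d=cap(n); np.savez(f'pics/{n}{t}.npz',im=im,d=d); P=pts(n,d); H,S,V=hsv(im); z=P[...,2]
    L=(P[...,:2]-O-(v2w(6.2,-.6)-O))@np.array([[cy,sy],[-sy,cy]]).T; lx,ly=L[...,0],L[...,1]
    m=(lx<-82)&(lx>-170)&(abs(ly)<40)&(z>60)&(d>0)&(z<150)
    print(n,m.sum())
    for x in range(-170,-80,10):
        k=m&(lx>=x)&(lx<x+10)
        if k.sum()>4: print(x,k.sum(),'y',np.percentile(ly[k],[3,50,97]).round(1),'z',np.percentile(z[k],[5,50,95]).round(1),'xmax',lx[k].max().round(1))
    m=(abs(lx)<85)&(abs(ly)<12)&(z>95); 
    for x in range(-80,-40,10):
        k=m&(lx>=x)&(lx<x+10)
        if k.sum(): print('case',x,k.sum(),'z',np.percentile(z[k],[5,50,95]).round(1))
E
python3 m.py 4; python3 -c "
from h import *
im,_=load('scene',4); im2,_=load('top',4)
save('g4.png',np.hstack([cv2.resize(im[170:310,220:360],(500,500),interpolation=2),cv2.resize(im2[150:250,220:280],(300,500),interpolation=2)]))"
```

```text
now [481.7 107.6 187.9] head 139.3 tilt 0.23 local [-197.1   -2.9] | shift [ 1.7  2.4 15.9] turn 0.6 t 11.47 w 22.6 g 70.6 F [-0.3 -0.6 -1.3] j [ 0.55  0.58 -1.03  2.02  0.64  0.91  0.03]
scene 329
-170 51 y [-12.    4.   12.4] z [114.7 120.  138. ] xmax -160.0
-160 41 y [-15.2  -0.3  12.2] z [112.1 115.6 117.4] xmax -150.0
-150 41 y [-15.9   1.2  13.5] z [113.3 115.8 118.2] xmax -140.0
-140 39 y [-13.6   0.5  12. ] z [112.6 115.2 117.7] xmax -130.1
-130 39 y [-12.6   1.9  12.9] z [113.6 115.9 118.2] xmax -120.0
-120 43 y [-15.2  -1.3  12.4] z [112.1 115.9 117.6] xmax -110.0
-110 38 y [-15.1  -2.4  11.8] z [113.1 115.4 117.5] xmax -100.1
-100 37 y [-14.   -1.4  12.9] z [113.2 115.6 118.6] xmax -91.5
case -80 7 z [95.3 96.3 97.1]
case -70 25 z [103.4 106.5 108. ]
case -60 28 z [104.  105.6 107.6]
case -50 32 z [103.4 106.2 107.9]
top 85
-130 9 y [-15.2   0.6  10.7] z [111.1 113.3 119.8] xmax -120.6
-120 25 y [-14.2  -2.4   9.5] z [109.7 115.2 120.9] xmax -110.2
-110 27 y [-13.4  -0.1  11.5] z [111.6 116.4 121.5] xmax -100.4
-100 23 y [-13.   -0.8  12.7] z [107.8 115.5 120.9] xmax -90.0
case -80 10 z [95.1 97.8 99.8]
case -70 19 z [ 97.  105.3 110.6]
case -60 19 z [ 98.3 103.4 109.8]
case -50 23 z [ 99.9 103.6 109.6]
```

View pics/g4.png

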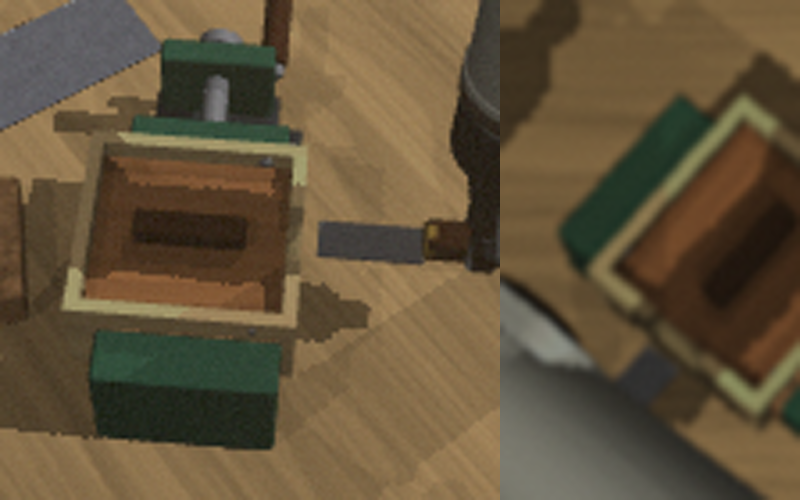

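The blade is in line with the notch (blade tip at (318,240), notch at (295,235) in the left half). Next I lower it and slide it in.

{"api": "apply_moves", "payload": {
  "targets": [
    [0, 1, 14.5, 0, 0.1],
    [0, 1, 14.5, 0, 0.1],
    [-12, 1, 14.5, 0, 0.1],
    [-24, 1, 14.5, 0, 0.1],
    [-24, 1, 14.5, 0, 0.1]
  ]
}}

```text
time: 12.2
eef_pos: [502.3, 93.3, 175.0]
tcp_rot: [-1.094, -2.944, -0.001]
ft_force: [0.7, -0.3, -1.6]
gripper_width: 22.5
grasp_force: 70.6
```

```bash
python3 m.py 5
```

```text
now [502.3  93.3 175. ] head 139.2 tilt 0.05 local [-172.2   -0. ] | shift [26.6 -0.3  3. ] turn 0.5 t 12.2 w 22.5 g 70.6 F [ 0.7 -0.3 -1.6] j [ 0.55  0.62 -1.    1.99  0.67  0.91  0.05]
scene 378
-170 46 y [-6.5 12.2 22. ] z [107.3 121.7 142.7] xmax -160.1
-160 44 y [-6.   8.8 13.8] z [105.6 121.3 124.7] xmax -150.0
-150 46 y [-8.8  8.6 14.4] z [104.1 121.  123.7] xmax -140.1
-140 46 y [-10.9   3.   15.4] z [100.6 103.4 119. ] xmax -130.8
-130 43 y [-13.    2.6  16.4] z [ 99.2 102.3 104.8] xmax -120.6
-120 40 y [-11.    1.8  15.6] z [100.1 102.8 104.7] xmax -110.4
-110 40 y [-11.1   4.2  15.1] z [ 99.8 102.1 104.7] xmax -100.1
-100 42 y [-10.7   2.9  15.9] z [ 99.4 102.4 105.5] xmax -90.0
-90 31 y [-12.8   2.4  15.7] z [100.3 102.3 104.3] xmax -82.2
case -80 31 z [ 99.3 102.2 104.6]
case -70 33 z [101.5 105.7 108.3]
case -60 29 z [104.  106.1 108.9]
case -50 31 z [103.6 106.  108.7]
top 32
-100 11 y [-11.6   2.2  12.9] z [ 96.2 102.  106. ] xmax -90.3
-90 21 y [-12.1   1.3  13.9] z [ 99.5 101.9 105.3] xmax -82.1
case -80 21 z [ 97.7 101.1 105.6]
case -70 21 z [ 97.9 104.7 109.8]
case -60 19 z [101.8 106.3 110.5]
case -50 21 z [101.2 105.8 109.4]
```

{"api": "apply_moves", "payload": {
  "targets": [
    [0, -2, 1.5, 0, 0.1],
    [-8, -2, 1.5, 0, 0.1],
    [-15, -2, 1.5, 0, 0.1],
    [-21, -2, 1.5, 0, 0.1],
    [-21, -2, 1.5, 0, 0.1]
  ],
  "force": 40
}}

```text
time: 12.92
eef_pos: [517.0, 77.9, 173.5]
tcp_rot: [1.095, 2.944, 0.0]
ft_force: [-0.2, -0.2, -2.1]
gripper_width: 22.2
grasp_force: 70.6
```

```bash
python3 m.py 6 | grep -v 'E'
```

```text
now [517.   77.9 173.5] head 139.2 tilt 0.01 local [-151.    -1.9] | shift [47.8  1.7  1.5] turn 0.5 t 12.93 w 22.2 g 70.6 F [-0.2 -0.2 -2.1] j [ 0.56  0.64 -0.99  1.96  0.68  0.92  0.08]
scene 302
-160 8 y [12.7 23.8 25.3] z [107.5 117.6 137.3] xmax -151.8
-150 41 y [-7.7 10.4 23.4] z [106.9 119.3 130.7] xmax -140.1
-140 44 y [-8.6  6.8 12.4] z [102.9 120.1 123.8] xmax -130.1
-130 47 y [-10.7   5.5  12.8] z [105.9 119.4 123.1] xmax -120.0
-120 46 y [-12.5   1.9  13.5] z [ 97.3 101.6 121.4] xmax -110.4
-110 41 y [-14.6   1.2  13.5] z [ 98.6 101.1 104.1] xmax -100.2
-100 39 y [-13.    1.4  12.9] z [ 98.6 101.3 103.9] xmax -90.1
-90 32 y [-13.3   0.4  13.1] z [ 98.6 101.  103.1] xmax -82.0
case -80 27 z [ 99.4 101.9 104.2]
case -70 32 z [100.6 105.6 107.7]
case -60 32 z [104.  106.  107.9]
case -50 34 z [104.2 106.1 109.6]
top 0
case -70 19 z [ 98.6 106.8 110.7]
case -60 21 z [100.8 103.8 108.3]
case -50 22 z [100.6 105.3 109.9]
```

{"api": "apply_moves", "payload": {
  "targets": [
    [0, 0, 4, 0, 0.12],
    [-1, 0, 8, 0, 0.12],
    [-1, 0, 12, 0, 0.12],
    [-2, 0, 16, 0, 0.12],
    [-2, 0, 16, 0, 0.12]
  ],
  "force": 35
}}

```text
time: 13.65
eef_pos: [517.2, 79.3, 158.0]
tcp_rot: [-1.089, -2.946, -0.002]
ft_force: [-5.3, 3.9, 7.3]
gripper_width: 22.6
grasp_force: 72.7
```

```bash
python3 m.py 7
```

```text
now [517.2  79.3 158. ] head 139.4 tilt 0.08 local [-151.7   -0.8] | shift [ 47.1   0.8 -13.9] turn 0.7 t 13.65 w 22.6 g 72.7 F [-5.3  3.9  7.3] j [ 0.55  0.66 -0.97  1.97  0.71  0.89  0.06]
scene 315
-170 7 y [17.8 23.8 26.5] z [ 89.7  94.9 104.3] xmax -160.6
-160 16 y [16.8 23.  25.7] z [ 93.5 137.1 147.8] xmax -150.0
-150 49 y [-7.2 11.8 32.8] z [ 91.6 107.3 141.1] xmax -140.1
-140 46 y [-8.2  7.7 13.9] z [ 91.9 108.1 111.9] xmax -130.1
-130 43 y [-7.4  7.8 13.9] z [ 94.9 110.3 113.7] xmax -120.1
-120 40 y [-10.1   3.5  14.8] z [ 90.4  93.9 102.8] xmax -111.0
-110 42 y [-13.3   2.   14.9] z [90.5 94.1 97. ] xmax -100.5
-100 40 y [-11.2   3.5  15.4] z [93.2 95.7 98.6] xmax -90.2
-90 32 y [-11.6   1.4  14.9] z [93.7 97.  99.3] xmax -82.3
case -80 27 z [ 96.7  98.4 101.8]
case -70 33 z [ 98.3 107.2 110.9]
case -60 32 z [105.3 107.1 109.2]
case -50 33 z [103.8 106.9 109.2]
top 0
case -70 20 z [ 97.7 105.  108.1]
case -60 19 z [ 97.  105.3 110.9]
case -50 21 z [100.9 105.  112.5]
```

{"api": "apply_moves", "payload": {
  "targets": [
    [-1, 0, 4, 0, 0.12],
    [-2, 0, 8, 0, 0.12],
    [-3, 0, 11, 0, 0.12],
    [-3, 0, 13, 0, 0.12],
    [-3, 0, 13, 0, 0.12]
  ],
  "force": 35
}}

```text
time: 14.38
eef_pos: [518.6, 78.5, 144.9]
tcp_rot: [-1.087, -2.945, -0.003]
ft_force: [-7.1, 5.6, 6.6]
gripper_width: 22.3
grasp_force: 74.3
```

```bash
python3 m.py 8
```

```text
now [518.6  78.5 144.9] head 139.5 tilt 0.18 local [-150.2   -0.4] | shift [ 48.7   0.5 -27. ] turn 0.8 t 14.38 w 22.3 g 74.3 F [-7.1  5.6  6.6] j [ 0.53  0.68 -0.95  1.97  0.73  0.87  0.05]
scene 321
-170 9 y [19.7 24.4 27.8] z [ 78.9 131.6 146. ] xmax -161.7
-160 17 y [18.  23.5 26.1] z [ 84.7 128.2 145.3] xmax -150.2
-150 55 y [-5.1 15.  26.1] z [ 81.2  99.6 145. ] xmax -140.2
-140 45 y [-7.9  8.7 14.1] z [ 82.1  98.8 102.5] xmax -130.1
-130 43 y [-7.7  8.8 14.2] z [ 86.8 102.5 106.9] xmax -120.2
-120 39 y [-9.2  2.7 14.6] z [ 84.5  89.8 101.4] xmax -110.2
-110 39 y [-11.9   2.2  15.4] z [87.3 89.3 91.9] xmax -100.9
-100 42 y [-11.7   3.2  15.7] z [89.  92.5 95.9] xmax -90.3
-90 32 y [-12.9   2.6  15.3] z [92.1 95.3 98.9] xmax -82.3
case -80 27 z [ 97.6  99.7 102.1]
case -70 27 z [ 99.6 114.2 116.8]
case -60 30 z [111.7 113.8 117.3]
case -50 32 z [111.6 114.1 116.4]
top 0
case -70 20 z [104.4 113.6 118.9]
case -60 21 z [108.8 113.5 119.3]
case -50 21 z [106.2 115.3 119.7]
```

The lid front has risen about 8 mm, so it has sprung loose. I'll withdraw the bar horizontally.

{"api": "apply_moves", "payload": {
  "targets": [
    [12, 0, 0, 0, 0.1],
    [30, 0, 0, 0, 0.1],
    [50, 0, -5, 0, 0.1],
    [60, 0, -50, 0, 0.1],
    [60, 0, -90, 0, 0.1]
  ],
  "force": 60
}}

```text
time: 15.1
eef_pos: [472.6, 116.1, 235.4]
tcp_rot: [-1.088, -2.946, 0.001]
ft_force: [-0.2, -0.3, -1.2]
gripper_width: 22.6
grasp_force: 73.0
```

```bash
python3 m.py 9 | grep -E 'now|case'; python3 - <<'E'
from h import *
to(588.5,-293,230,180)
im,_=load('scene',9); save('g5.png',cv2.resize(im[150:310,220:400],(675,600),interpolation=2))
E
```

```text
now [472.6 116.1 235.4] head 139.5 tilt 0.08 local [-209.6   -2.5] | shift [-10.8   1.9  63.4] turn 0.8 t 15.1 w 22.6 g 73.0 F [-0.2 -0.3 -1.2] j [ 0.61  0.5  -1.12  2.    0.55  0.98  0.08]
case -80 4 z [95.2 95.8 96.8]
case -70 26 z [109.5 111.9 114.6]
case -60 31 z [109.5 111.7 114. ]
case -50 32 z [109.7 112.6 114.9]
case -80 4 z [95.7 96.2 97.4]
case -70 19 z [105.  111.2 117.9]
case -60 20 z [106.2 110.3 119.1]
case -50 23 z [105.5 109.8 118.6]
now [475.7 116.5 238.1] head 139.4 tilt 0.37 local [-2.075e+02 -2.000e-01] | shift [-352.2 -237.4    8.7] turn -40.6 t 15.2 w 22.0 g 73.2 F [ 0.1 -0.6 -2.6] j [ 0.61  0.5  -1.12  2.    0.55  0.98  0.08]
```

View pics/g5.png

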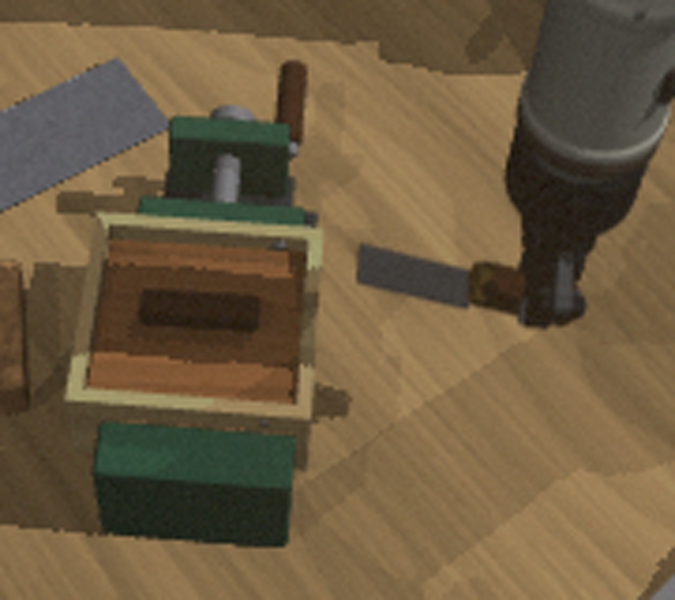

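The lid front stays up about 6 mm. The bar hangs tip-up in the grip, with its tip at (360,262). I'll take it back to the mat.

{"api": "apply_moves", "payload": {
  "targets": [
    [-50, -34, 0, -2, 0.1],
    [-100, -68, 0, -10, 0.1],
    [-150, -101, 0, -18, 0.1],
    [-200, -135, 0, -26, 0.1],
    [-250, -169, 0, -34, 0.1]
  ]
}}

```text
time: 15.82
eef_pos: [553.5, -178.0, 233.6]
tcp_rot: [-0.176, -3.136, 0.0]
ft_force: [1.2, 1.6, -0.7]
gripper_width: 22.1
grasp_force: 73.1
```

```bash
python3 - <<'E'
from h import *
to(588.5,-293,180,180)
E
```

```text
now [ 553.5 -178.   233.6] head 173.6 tilt 0.06 local [  45.3 -170.1] | shift [ -47.7 -110.4   53.5] turn -6.4 t 15.82 w 22.1 g 73.1 F [ 1.2  1.6 -0.7] j [ 1.08  0.74 -1.17  1.78  0.75  1.15  1.13]
```

{"api": "apply_moves", "payload": {
  "targets": [
    [-12, -57, 0, -3, 0.1],
    [-24, -114, 0, -3.5, 0.1],
    [-24, -114, 50, -3.5, 0.1],
    [-24, -114, 110, -3.5, 0.1],
    [-24, -114, 138, -3.5, 0.1]
  ]
}}

```text
time: 16.45
eef_pos: [561.9, -291.5, 92.2]
tcp_rot: [-0.087, -3.135, -0.003]
ft_force: [-0.9, 0.8, -0.6]
gripper_width: 22.6
grasp_force: 73.0
```

```bash
python3 - <<'E'
from h import *
to(565,-294,82,177)
E
```

```text
now [ 561.9 -291.5   92.2] head 176.8 tilt 0.35 local [ 126.6 -249.9] | shift [-3.3 -2.3 10.2] turn -0.2 t 16.45 w 22.6 g 73.0 F [-0.9  0.8 -0.6] j [ 1.1   0.97 -1.    1.7   0.94  1.03  1.28]
```

{"api": "apply_moves", "payload": {
  "targets": [
    [-3, -2, 2, 0, 0.15],
    [-3, -2, 5, 0, 0.15],
    [-3, -2, 9, 0, 0.15],
    [-3, -2, 11, 0, 0.15],
    [-3, -2, 12, 0, 0.15]
  ],
  "force": 20
}}

```text
time: 17.08
eef_pos: [568.4, -295.3, 87.0]
tcp_rot: [0.089, 3.138, -0.003]
ft_force: [-2.7, 0.8, 13.5]
gripper_width: 22.6
grasp_force: 74.8
```

{"api": "apply_moves", "payload": {
  "targets": [
    [0, 0, 0, 0, 0.6],
    [0, 0, 0, 0, 0.6],
    [0, 0, -50, 0, 0.6],
    [0, 0, -110, 0, 0.6],
    [0, 0, -150, 0, 0.6]
  ]
}}

```text
time: 17.7
eef_pos: [568.1, -294.8, 237.4]
tcp_rot: [0.088, 3.138, -0.001]
ft_force: [0.6, -0.3, -1.0]
gripper_width: 51.6
grasp_force: 0.0
```

```bash
python3 - <<'E'
from h import *
p=v2w(6.2,-.6); to(p[0],p[1],250,138.9)
for n in('scene','top'):
    im,d=cap(n); np.savez('pics/%s10.npz'%n,im=im,d=d); P=pts(n,d); H,S,V=hsv(im); z=P[...,2]
    m=(P[...,0]>450)&(P[...,0]<780)&(P[...,1]>-380)&(P[...,1]<-220)&(z<60)&(d>0)
    rect(n,im,P,m&(z>13)&(V<150),-5,60,'barhandle',20)
    rect(n,im,P,m&(z>5.5)&(z<12)&(P[...,0]>610)&(S<80),-5,60,'blade',20)
    rect(n,im,P,m&(S<70),-5,60,'mat',60)
    L=(P[...,:2]-v2w(6.2,-.6))@np.array([[cy,sy],[-sy,cy]]).T; lx,ly=L[...,0],L[...,1]
    m=(abs(lx)<60)&(abs(ly)<30)&(z>116)&(V<90)&(z<140)
    r=cv2.minAreaRect(L[m].astype(np.float32)); print('batten (case frame)',np.round(r[0],1),np.round(r[1],1),round(r[2],1),np.percentile(z[m],[5,50,95]).round(1))
    rect(n,im,P,(P[...,0]>300)&(P[...,0]<800)&(P[...,1]>180)&(P[...,1]<520)&(d>0),8,40,'gouges',30)
E
```

```text
now [ 568.1 -294.8  237.4] head 176.8 tilt 0.15 local [ 133.4 -248.2] | shift [-52.7 273.3 -12.6] turn 37.9 t 17.7 w 51.6 g 0.0 F [ 0.6 -0.3 -1. ] j [ 1.17  0.82 -1.14  1.62  0.78  1.22  1.38]
barhandle scene px [237. 180.] 192 ctr [ 581.4 -292.9] size [26.7 70. ] ang 85.3 z [16.3 26.5 30.6]
blade scene px [216. 193.] 185 ctr [ 653.7 -300.6] size [41.8 76.3] ang 82.3 z [ 5.9  7.9 11. ]
mat scene px [230. 188.] 1217 ctr [ 602.1 -296. ] size [ 95.7 190.5] ang 86.3 z [0.5 4.3 9.1]
batten (case frame) [0.3 0.8] [79.  22.1] 1.5 [118.6 128.6 132.1]
gouges scene px [408. 298.] 296 ctr [438.2 287. ] size [117.3  20.7] ang 5.3 z [11.2 19.2 23. ]
gouges scene px [447. 336.] 388 ctr [426.7 403.4] size [117.   20.9] ang 78.0 z [10.4 19.  23.1]
gouges scene px [302. 358.] 101 ctr [741.7 241.6] size [25.1 68. ] ang 44.7 z [10.5 25.6 37.5]
gouges scene px [386. 363.] 402 ctr [595.7 368.9] size [ 20.2 116.6] ang 80.7 z [10.8 18.6 23.4]
barhandle top px [347. 224.] 107 ctr [ 572.1 -293. ] size [23.8 54.2] ang 87.5 z [16.1 25.8 33.4]
blade top px [345. 198.] 25 ctr [ 664.6 -291. ] size [19.5 44. ] ang 21.5 z [ 5.8  7.7 11.4]
mat top px [342. 197.] 186 ctr [ 669.2 -283.2] size [55.5 56.9] ang 85.0 z [-3.1  4.4 13.5]
mat top px [345. 230.] 554 ctr [ 568.6 -294.3] size [ 90. 123.] ang 86.7 z [-3.   3.2 10. ]
batten (case frame) [ 2.  -5.4] [85.2 33.8] 4.9 [119.  127.4 132.8]
gouges top px [204. 189.] 54 ctr [705.4 212. ] size [26.6 68.2] ang 32.3 z [ 9.4 24.7 38.8]
gouges top px [158. 222.] 169 ctr [593.6 368.9] size [ 21.7 118.8] ang 82.4 z [ 9.9 16.5 26.2]
gouges top px [181. 267.] 163 ctr [434.9 286.5] size [116.9  21.3] ang 6.3 z [ 9.4 17.7 25.6]
gouges top px [145. 268.] 167 ctr [426. 401.] size [116.8  22.9] ang 78.1 z [10.6 17.3 25.3]
```

The bar lies flat on the mat. Next is the lid.

{"api": "apply_moves", "payload": {
  "targets": [
    [-10, 55, -13, 8, 0.6],
    [-21, 109, -13, 16, 0.6],
    [-32, 164, -13, 24, 0.6],
    [-42, 218, -13, 32, 0.6],
    [-53, 273, -13, 38, 0.6]
  ]
}}

```text
time: 18.42
eef_pos: [635.5, -24.2, 246.7]
tcp_rot: [-1.112, -2.938, 0.001]
ft_force: [0.5, 0.3, 0.2]
gripper_width: 51.2
grasp_force: 0.0
```

```bash
python3 - <<'E'
from h import *
p=v2w(6.2,0); to(p[0],p[1],181,138.9)
E
```

```text
now [635.5 -24.2 246.7] head 138.5 tilt 0.05 local [ 5.4 -0.4] | shift [-0.8  0.4 65.7] turn -0.4 t 18.43 w 51.2 g 0.0 F [0.5 0.3 0.2] j [ 0.67  0.72 -1.    1.63  0.65  1.16  0.35]
```

{"api": "apply_moves", "payload": {
  "targets": [
    [-1, 0, 40, 0, 0.6],
    [-1, 0, 60, 0, 0.6],
    [-1, 0, 65, 0, 0.6],
    [-1, 0, 65, 0, 0.1],
    [-1, 0, 65, 0, 0.1]
  ],
  "force": 50
}}

```text
time: 19.05
eef_pos: [636.7, -27.1, 183.4]
tcp_rot: [1.108, 2.939, -0.0]
ft_force: [-0.7, -1.4, -2.9]
gripper_width: 18.5
grasp_force: 50.9
```

{"api": "apply_moves", "payload": {
  "targets": [
    [0, 0, 0, 0, 0.1],
    [0, 0, -15, 0, 0.1],
    [0, 0, -40, 0, 0.1],
    [0, 0, -80, 0, 0.1],
    [0, 0, -100, 0, 0.1]
  ]
}}

```text
time: 19.68
eef_pos: [637.2, -25.0, 286.7]
tcp_rot: [1.103, 2.937, 0.003]
ft_force: [-0.2, 0.3, -0.9]
gripper_width: 18.5
grasp_force: 51.0
```

```bash
python3 - <<'E'
from h import *
to(480,100,281,138.9)
im,d=cap('scene'); np.savez('pics/scene11.npz',im=im,d=d)
save('g6.png',cv2.resize(im[100:310,150:390],(685,600),interpolation=2))
E
```

```text
now [637.2 -25.  286.7] head 138.8 tilt 0.24 local [7.2 0.1] | shift [200.6  -9.4   5.1] turn -0.1 t 19.68 w 18.5 g 51.0 F [-0.2  0.3 -0.9] j [ 0.69  0.68 -1.03  1.59  0.62  1.22  0.39]
```

View pics/g6.png

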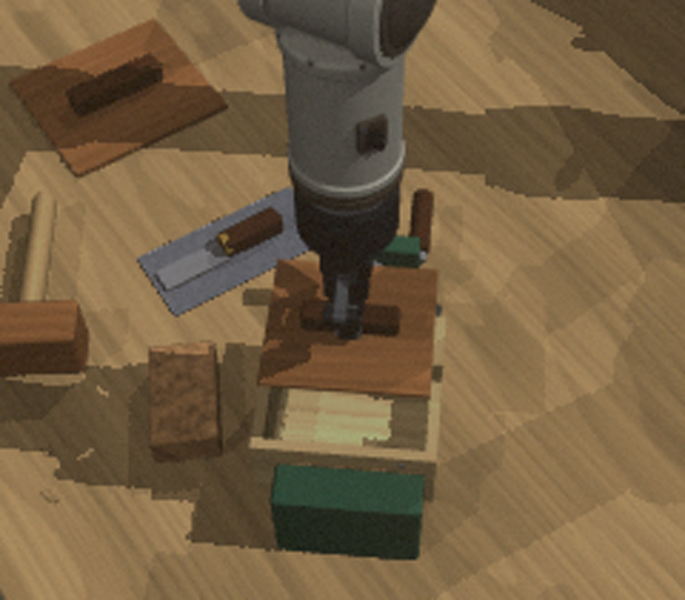

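The lid is held clear above the case at (350,325), and the case floor shows at (340,415). I'll put the lid on the free bench in front of the case.

{"api": "apply_moves", "payload": {
  "targets": [
    [50, -2, 0, 0, 0.1],
    [100, -4, 0, 0, 0.1],
    [150, -7, 0, 0, 0.1],
    [200, -9, 0, 0, 0.1],
    [200, -9, 60, 0, 0.1]
  ]
}}

```text
time: 20.35
eef_pos: [480.2, 102.4, 225.9]
tcp_rot: [1.096, 2.935, 0.004]
ft_force: [2.5, -2.0, -2.2]
gripper_width: 19.0
grasp_force: 51.0
```

{"api": "apply_moves", "payload": {
  "targets": [
    [0, 0, 50, 0, 0.1],
    [0, 0, 100, 0, 0.1],
    [0, 0, 135, 0, 0.1],
    [0, 0, 138, 0, 0.1],
    [0, 0, 138, 0, 0.1]
  ]
}}

```text
time: 20.98
eef_pos: [480.3, 99.5, 85.3]
tcp_rot: [1.105, 2.94, 0.001]
ft_force: [0.4, -0.2, -0.8]
gripper_width: 19.0
grasp_force: 50.9
```

```bash
python3 - <<'E'
from h import *
to(480,100,82,138.9)
im,d=cap('scene'); P=pts('scene',d); H,S,V=hsv(im)
m=(abs(P[...,0]-480)<130)&(abs(P[...,1]-105)<130)&(P[...,2]>5)&(S>110)
rect('scene',im,P,m,4,40,'lid',40)
E
```

```text
now [480.3  99.5  85.3] head 138.8 tilt 0.04 local [-192.8   -9.9] | shift [0.6 0.2 3.3] turn -0.1 t 20.98 w 19.0 g 50.9 F [ 0.4 -0.2 -0.8] j [ 0.43  0.72 -0.86  2.07  0.84  0.74 -0.12]
lid scene px [346. 260.] 1706 ctr [479.6 101.1] size [133.9 140. ] ang 49.9 z [ 7.8 12.1 28. ]
```

{"api": "apply_moves", "payload": {
  "targets": [
    [0, 0, 3, 0, 0.1],
    [0, 0, 5, 0, 0.1],
    [0, 0, 5, 0, 0.6],
    [0, 0, 5, 0, 0.6],
    [0, 0, -20, 0, 0.6]
  ]
}}

```text
time: 21.65
eef_pos: [478.7, 98.6, 103.6]
tcp_rot: [-1.105, -2.938, 0.003]
ft_force: [0.6, 0.3, 0.2]
gripper_width: 51.3
grasp_force: 0.0
```

{"api": "apply_moves", "payload": {
  "targets": [
    [0, 0, -40, 0, 0.6],
    [0, 0, -80, 0, 0.6],
    [0, 0, -120, 0, 0.6],
    [0, 0, -150, 0, 0.6],
    [0, 0, -150, 0, 0.6]
  ]
}}

```text
time: 22.28
eef_pos: [481.1, 99.3, 256.5]
tcp_rot: [1.105, 2.937, 0.002]
ft_force: [0.7, -0.2, -0.3]
gripper_width: 51.2
grasp_force: 0.0
```

```bash
python3 - <<'E'
from h import *
to(437,287,150,90)
for n in('scene','top'):
    im,d=cap(n); np.savez('pics/%s12.npz'%n,im=im,d=d); P=pts(n,d); H,S,V=hsv(im); z=P[...,2]
    reg=(P[...,0]>300)&(P[...,0]<800)&(P[...,1]>180)&(P[...,1]<520)&(d>0)
    rect(n,im,P,reg,8,40,'gouges',30)
    rect(n,im,P,reg&(H<18)&(S>110)&(V<200),12,40,'handles',30)
    m=(abs(P[...,0]-480)<130)&(abs(P[...,1]-105)<130)&(S>110)
    rect(n,im,P,m,4,14,'lid',40)
im,_=load('scene',12); save('g7.png',cv2.resize(im[150:410,200:500],(690,598),interpolation=2))
E
```

```text
now [481.1  99.3 256.5] head 138.8 tilt 0.24 local [-192.1   -9.5] | shift [157.2 111.8 106.3] turn 48.8 t 22.27 w 51.2 g 0.0 F [ 0.7 -0.2 -0.3] j [ 0.66  0.48 -1.14  1.98  0.52  1.01  0.13]
gouges scene px [408. 298.] 297 ctr [437.3 287.1] size [119.   20.3] ang 5.4 z [10.9 18.9 23.7]
gouges scene px [447. 336.] 396 ctr [427.3 403.2] size [116.9  20.7] ang 78.8 z [10.1 18.7 23.3]
gouges scene px [302. 357.] 108 ctr [741.5 241.2] size [25.4 68.1] ang 44.4 z [10.1 24.9 37.7]
gouges scene px [386. 363.] 405 ctr [595.6 369.2] size [ 20.2 116.3] ang 80.5 z [10.6 19.  23. ]
handles scene px [413. 293.] 188 ctr [413.  284.4] size [70.2 19.3] ang 4.9 z [16.8 20.3 24.3]
handles scene px [394. 358.] 255 ctr [571.8 373.2] size [20.2 68. ] ang 80.5 z [16.5 20.5 23.3]
lid scene px [346. 259.] 1381 ctr [479.7 100.4] size [136.4 140.4] ang 48.1 z [4.2 5.9 8.8]
gouges top px [204. 190.] 54 ctr [698.9 212.7] size [37.3 68.1] ang 24.4 z [ 9.6 24.4 37.8]
gouges top px [158. 222.] 164 ctr [592.3 368.5] size [ 28.  115.6] ang 75.3 z [ 9.1 17.  25.7]
gouges top px [181. 267.] 166 ctr [434.9 287.5] size [116.1  25.5] ang 4.5 z [ 9.7 17.  25.3]
gouges top px [144. 268.] 162 ctr [426.3 401.6] size [115.7  24.7] ang 82.4 z [ 9.3 17.2 25.6]
handles top px [157. 227.] 109 ctr [568.4 371.3] size [21.4 67.9] ang 80.7 z [13.9 18.5 26.1]
handles top px [181. 271.] 112 ctr [410.5 283.1] size [67. 21.] ang 6.5 z [14.4 18.7 25.5]
lid top px [221. 264.] 41 ctr [436.1 145.4] size [56.6 20. ] ang 62.8 z [4.4 6.9 9.8]
```

View pics/g7.png

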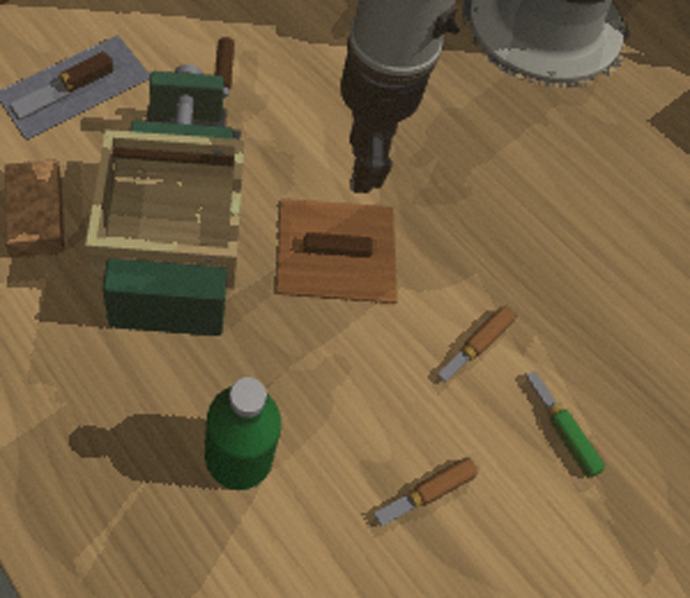

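The lid lies flat at (337,250) and the case is open and empty. Gouge A is at (475,345), gouge B at (425,493), and the green look-alike at (565,425). Gouge A goes first.

{"api": "apply_moves", "payload": {
  "targets": [
    [42, 25, 30, -10, 0.6],
    [84, 50, 60, -20, 0.6],
    [126, 75, 90, -30, 0.6],
    [168, 99, 100, -40, 0.6],
    [168, 99, 110, -46.5, 0.6]
  ]
}}

```text
time: 23.0
eef_pos: [415.2, 288.4, 143.0]
tcp_rot: [0.164, -3.134, -0.004]
ft_force: [0.7, 0.3, 0.4]
gripper_width: 51.4
grasp_force: 0.0
```

```bash
python3 - <<'E'
from h import *
to(420,284.8,76,185.5)
im,d=cap('scene'); P=pts('scene',d); H,S,V=hsv(im)
reg=(P[...,0]>300)&(P[...,0]<800)&(P[...,1]>180)&(P[...,1]<520)&(d>0)
rect('scene',im,P,reg,8,40,'gouges',30)
E
```

```text
now [415.2 288.4 143. ] head -174.0 tilt 0.24 local [-366.4   89. ] | shift [-4.6 -4.2 67. ] turn 0.5 t 23.0 w 51.4 g 0.0 F [0.7 0.3 0.4] j [ 0.19  0.76 -1.11  2.01  0.86  0.94  0.29]
gouges scene px [408. 298.] 300 ctr [437.3 286.9] size [117.8  20.1] ang 4.9 z [10.2 18.8 23.1]
gouges scene px [447. 336.] 393 ctr [427.6 403. ] size [117.7  21.6] ang 79.4 z [10.7 18.6 23.6]
gouges scene px [302. 358.] 107 ctr [741.6 241.4] size [25. 68.] ang 44.6 z [ 9.6 23.3 38.2]
gouges scene px [386. 363.] 404 ctr [595. 369.] size [ 20.1 117.2] ang 80.5 z [10.8 18.8 23.2]
```

{"api": "apply_moves", "payload": {
  "targets": [
    [-4, -3, 45, 0.5, 0.6],
    [-4, -3, 67, 0.5, 0.6],
    [-4, -3, 67, 0.5, 0.1],
    [-4, -3, 67, 0.5, 0.1],
    [-4, -3, 67, 0.5, 0.1]
  ],
  "force": 50
}}

```text
time: 23.68
eef_pos: [423.6, 281.7, 78.4]
tcp_rot: [-0.13, 3.138, 0.001]
ft_force: [-0.2, -0.4, -0.1]
gripper_width: 18.4
grasp_force: 51.6
```

{"api": "apply_moves", "payload": {
  "targets": [
    [0, 0, 0, 0, 0.1],
    [0, 0, -45, 0, 0.1],
    [0, 0, -95, 0, 0.1],
    [0, 0, -150, 0, 0.1],
    [0, 0, -150, 0, 0.1]
  ]
}}

```text
time: 24.3
eef_pos: [424.7, 283.3, 231.7]
tcp_rot: [-0.13, 3.132, 0.005]
ft_force: [-0.3, 0.1, -0.9]
gripper_width: 18.9
grasp_force: 51.6
```

```bash
python3 - <<'E'
from h import *
p=v2w(6.2-20,28); print(p); to(p[0],p[1],226,139)
im,d=cap('scene'); P=pts('scene',d); H,S,V=hsv(im)
reg=(P[...,0]>300)&(P[...,0]<800)&(P[...,1]>180)&(P[...,1]<520)&(d>0)
rect('scene',im,P,reg,8,40,'left',30)
rect('scene',im,P,reg,80,190,'held',30)
E
```

```text
[639.81260166   9.84341876]
now [424.7 283.3 231.7] head -175.2 tilt 0.44 local [-355.9   91.5] | shift [-191.6 -290.4    6.2] turn 45.8 t 24.3 w 18.9 g 51.6 F [-0.3  0.1 -0.9] j [ 0.3   0.64 -1.24  1.95  0.71  1.06  0.4 ]
left scene px [447. 337.] 392 ctr [426.1 403.2] size [118.1  21. ] ang 77.1 z [10.1 18.5 23. ]
left scene px [302. 358.] 106 ctr [741.9 241.5] size [25.1 67.9] ang 44.0 z [ 9.8 23.3 38.1]
left scene px [386. 363.] 400 ctr [595.9 369.1] size [ 20.3 116.6] ang 80.8 z [11.7 18.7 23.4]
held scene px [422. 273.] 382 ctr [447.3 283. ] size [ 44.4 100.8] ang 79.2 z [165.5 173.7 184.6]
held scene px [305. 337.] 834 ctr [728.  227.7] size [64.  69.8] ang 45.6 z [ 92.  130.3 181.6]
```

{"api": "apply_moves", "payload": {
  "targets": [
    [-32, -50, 0, 9, 0.1],
    [-64, -100, 0, 18, 0.1],
    [-96, -150, 0, 27, 0.1],
    [-128, -200, 0, 36, 0.1],
    [-160, -250, 0, 46, 0.1]
  ]
}}

```text
time: 24.98
eef_pos: [603.4, 43.4, 225.8]
tcp_rot: [-1.114, -2.936, 0.003]
ft_force: [0.8, 0.9, -0.6]
gripper_width: 18.8
grasp_force: 51.5
```

```bash
python3 - <<'E'
from h import *
p=v2w(6.2-12,21.4); to(p[0],p[1],133,139)
E
```

```text
now [603.4  43.4 225.8] head 138.4 tilt 0.14 local [-63.3  29.2] | shift [-57.6  -7.4  92.8] turn -0.6 t 24.98 w 18.8 g 51.5 F [ 0.8  0.9 -0.6] j [ 0.58  0.69 -0.99  1.72  0.64  1.09  0.23]
```

{"api": "apply_moves", "payload": {
  "targets": [
    [-57, -8, 0, -0.6, 0.1],
    [-57, -8, 10, -0.6, 0.1],
    [-57, -8, 40, -0.6, 0.1],
    [-57, -8, 70, -0.6, 0.1],
    [-57, -8, 70, -0.6, 0.1]
  ]
}}

```text
time: 25.6
eef_pos: [637.9, 2.3, 153.6]
tcp_rot: [-1.086, -2.941, 0.004]
ft_force: [-0.4, 0.4, -1.5]
gripper_width: 18.7
grasp_force: 51.6
```

```bash
python3 - <<'E'
from h import *
p=v2w(6.2-12,21.4); to(p[0],p[1],133,139)
E
```

```text
now [637.9   2.3 153.6] head 139.5 tilt 0.43 local [-10.3  21.1] | shift [-4.6  0.3 20.6] turn 0.5 t 25.6 w 18.7 g 51.6 F [-0.4  0.4 -1.5] j [ 0.57  0.82 -0.91  1.67  0.74  1.03  0.27]
```

{"api": "apply_moves", "payload": {
  "targets": [
    [-3, 0, 12, 0, 0.1],
    [-4, 0, 21, 0, 0.1],
    [-4, 0, 21, 0, 0.1],
    [-4, 0, 21, 0, 0.36],
    [-4, 0, 21, 0, 0.36]
  ]
}}

```text
time: 26.22
eef_pos: [639.5, -8.9, 135.0]
tcp_rot: [-1.097, -2.937, 0.026]
ft_force: [-18.0, -17.1, 7.6]
gripper_width: 30.9
grasp_force: 0.0
```

{"api": "apply_moves", "payload": {
  "targets": [
    [0, 0, 0, 0, 0.36],
    [0, 0, -30, 0, 0.36],
    [0, 0, -70, 0, 0.36],
    [0, 0, -110, 0, 0.6],
    [0, 0, -110, 0, 0.6]
  ]
}}

```text
time: 26.85
eef_pos: [646.4, 0.5, 251.4]
tcp_rot: [1.088, 2.939, 0.005]
ft_force: [0.2, 0.8, -0.1]
gripper_width: 51.3
grasp_force: 0.0
```

```bash
python3 - <<'E'
from h import *
for n in('scene','top'):
    im,d=cap(n); P=pts(n,d); H,S,V=hsv(im)
    reg=(P[...,0]>300)&(P[...,0]<800)&(P[...,1]>160)&(P[...,1]<520)&(d>0)
    rect(n,im,P,reg,8,40,'left',30)
    rect(n,im,P,reg&(H<18)&(S>110)&(V<200),12,40,'handle',30)
    L=(P[...,:2]-v2w(6.2,-.6))@np.array([[cy,sy],[-sy,cy]]).T
    m=(abs(L[...,0])<68)&(abs(L[...,1])<60)&(P[...,2]>63)&(P[...,2]<90)
    if m.sum()>20: r=cv2.minAreaRect(L[m].astype(np.float32)); print(n,'incase',m.sum(),np.round(r[0],1),np.round(r[1],1),round(r[2],1))
to(577.5,371,150,170.5)
E
```

```text
left scene px [447. 336.] 392 ctr [425.6 403. ] size [118.6  21.6] ang 76.7 z [10.2 18.9 23.2]
left scene px [302. 357.] 104 ctr [741.7 241.2] size [25.5 68.1] ang 43.8 z [10.2 24.8 38.6]
left scene px [386. 363.] 400 ctr [595.8 368.7] size [ 20.6 117.2] ang 80.3 z [11.2 18.9 23.2]
handle scene px [394. 359.] 251 ctr [572.  372.8] size [20.6 68.8] ang 80.3 z [16.4 20.4 24. ]
scene incase 288 [ 6.5 18.4] [116.4  21.8] 1.8
left top px [204. 190.] 51 ctr [702.2 213. ] size [27.5 67.3] ang 28.2 z [ 9.5 24.4 37.7]
left top px [158. 222.] 168 ctr [593.4 370.3] size [ 27.7 116.9] ang 83.6 z [ 8.8 17.4 25. ]
left top px [143. 267.] 152 ctr [424.4 404.3] size [112.6  20. ] ang 76.9 z [10.  17.5 24.6]
handle top px [157. 226.] 107 ctr [568.5 371. ] size [21.4 67.9] ang 80.1 z [14.  19.3 27.2]
top incase 70 [-32.4   0.5] [52.3 42.3] 89.1
now [ 6.444e+02 -5.000e-01  2.474e+02] head 139.4 tilt 0.12 local [-3.5 23.2] | shift [292.9 238.3  96.9] turn -31.1 t 26.95 w 51.2 g 0.0 F [-0.4 -0.5 -0.8] j [ 0.61  0.73 -0.99  1.61  0.65  1.17  0.34]
```

{"api": "apply_moves", "payload": {
  "targets": [
    [46, 37, 0, -6, 0.6],
    [92, 75, 0, -12, 0.6],
    [138, 112, 0, -18, 0.6],
    [184, 150, 0, -24, 0.6],
    [230, 187, 0, -31, 0.6]
  ]
}}

```text
time: 27.58
eef_pos: [590.5, 292.4, 245.0]
tcp_rot: [-0.258, -3.13, 0.002]
ft_force: [1.0, -0.1, 0.0]
gripper_width: 51.0
grasp_force: 0.0
```

```bash
python3 - <<'E'
from h import *
to(578,370.7,77,170.3)
im,d=cap('scene'); P=pts('scene',d); H,S,V=hsv(im)
reg=(P[...,0]>300)&(P[...,0]<800)&(P[...,1]>160)&(P[...,1]<520)&(d>0)
rect('scene',im,P,reg,8,40,'gouges',30)
E
```

```text
now [590.5 292.4 245. ] head 170.6 tilt 0.1 local [-237.4  207.7] | shift [ 24.9  75.4 167.9] turn 0.3 t 27.57 w 51.0 g 0.0 F [ 1.  -0.1  0. ] j [ 0.18  0.8  -1.08  1.56  0.74  1.23  0.38]
gouges scene px [447. 336.] 394 ctr [427.1 403.2] size [117.3  21.3] ang 77.9 z [10.1 18.9 23.3]
gouges scene px [302. 358.] 104 ctr [741.6 241.4] size [25. 68.] ang 44.6 z [ 9.9 24.1 38.2]
gouges scene px [386. 363.] 403 ctr [594.9 369.2] size [ 20.2 117.4] ang 80.7 z [11.5 18.9 23.1]
```

{"api": "apply_moves", "payload": {
  "targets": [
    [12, 38, 30, 0, 0.6],
    [25, 75, 60, 0, 0.6],
    [25, 75, 110, 0, 0.6],
    [25, 75, 140, 0, 0.6],
    [25, 75, 140, 0, 0.6]
  ]
}}

```text
time: 28.25
eef_pos: [577.1, 367.5, 102.2]
tcp_rot: [-0.263, -3.125, 0.007]
ft_force: [0.4, 0.6, 0.1]
gripper_width: 51.3
grasp_force: 0.0
```

```bash
python3 - <<'E'
from h import *
to(578,370.7,77,170.3)
im,d=cap('scene'); P=pts('scene',d)
reg=(P[...,0]>300)&(P[...,0]<800)&(P[...,1]>160)&(P[...,1]<520)&(d>0)
rect('scene',im,P,reg,8,30,'gouges',30)
E
```

```text
now [577.1 367.5 102.2] head 170.4 tilt 0.41 local [-296.9  255.3] | shift [-0.5  3.4 25.2] turn 0.1 t 28.25 w 51.3 g 0.0 F [0.4 0.6 0.1] j [-0.02  0.99 -0.94  1.56  0.87  1.07  0.21]
gouges scene px [452. 344.] 246 ctr [432.5 431.8] size [59.2 21.2] ang 78.0 z [11.  20.4 23.8]
gouges scene px [301. 358.] 67 ctr [743.6 241.1] size [23.3 65.4] ang 41.0 z [10.2 18.6 29.2]
gouges scene px [382. 365.] 314 ctr [605.4 367.6] size [19.8 96.4] ang 80.8 z [11.1 17.9 22.9]
```

{"api": "apply_moves", "payload": {
  "targets": [
    [0, 2, 15, 0, 0.6],
    [0, 2, 26, 0, 0.6],
    [0, 2, 26, 0, 0.1],
    [0, 2, 26, 0, 0.1],
    [0, 2, 26, 0, 0.1]
  ],
  "force": 50
}}

```text
time: 28.92
eef_pos: [579.7, 371.5, 81.1]
tcp_rot: [0.264, 3.13, 0.001]
ft_force: [0.4, -0.2, -1.1]
gripper_width: 18.5
grasp_force: 50.8
```

{"api": "apply_moves", "payload": {
  "targets": [
    [0, 0, 0, 0, 0.1],
    [0, 0, -45, 0, 0.1],
    [0, 0, -95, 0, 0.1],
    [0, 0, -150, 0, 0.1],
    [0, 0, -150, 0, 0.1]
  ]
}}

```text
time: 29.55
eef_pos: [580.8, 373.7, 236.4]
tcp_rot: [0.263, 3.124, 0.01]
ft_force: [-0.2, -0.2, -1.6]
gripper_width: 18.3
grasp_force: 50.9
```

```bash
python3 - <<'E'
from h import *
p=v2w(6.2-9,-19.6); to(p[0],p[1],230,139)
for n in('scene','top'):
    im,d=cap(n); P=pts(n,d); H,S,V=hsv(im); np.savez(f'pics/{n}13.npz',im=im,d=d)
    rect(n,im,P,(P[...,0]>200)&(P[...,0]<900)&(P[...,1]>160)&(P[...,1]<600)&(d>0),8,40,'left',30)
    L=(P[...,:2]-v2w(6.2,-.6))@np.array([[cy,sy],[-sy,cy]]).T
    m=(abs(L[...,0])<68)&(abs(L[...,1])<60)&(P[...,2]>63)&(P[...,2]<90)
    rect(n,im,np.dstack([L,P[...,2]]),m,0,200,'incase',20)
E
```

```text
now [580.8 373.7 236.4] head 170.4 tilt 0.52 local [-298.2  262.4] | shift [-103.3 -395.2    4.4] turn 31.4 t 29.55 w 18.3 g 50.9 F [-0.2 -0.2 -1.6] j [ 0.02  0.85 -1.05  1.49  0.76  1.24  0.28]
left scene px [452. 345.] 230 ctr [433.  433.2] size [56.2 21.2] ang 77.0 z [ 9.9 20.2 23.4]
left scene px [302. 358.] 101 ctr [742.7 241.2] size [23.3 67. ] ang 42.4 z [ 9.5 22.7 37.6]
incase scene px [273. 249.] 285 ctr [ 6.3 17.5] size [116.4  21.7] ang 1.2 z [64.2 71.8 76.1]
left top px [203. 190.] 50 ctr [703.1 212.7] size [24.2 68.7] ang 27.7 z [ 8.7 20.9 38.8]
left top px [144. 268.] 166 ctr [424.2 402.4] size [117.7  20.3] ang 77.3 z [ 9.1 16.7 25.1]
incase top px [265. 202.] 147 ctr [ 5.7 15.5] size [115.5  19.8] ang 0.7 z [64.5 70.3 77.3]
```

{"api": "apply_moves", "payload": {
  "targets": [
    [0, -40, -50, 0, 0.1],
    [-15, -100, -60, 8, 0.1],
    [-30, -158, -60, 16, 0.1],
    [-45, -218, -60, 24, 0.1],
    [-62, -277, -60, 31.5, 0.1]
  ]
}}

```text
time: 30.28
eef_pos: [593.4, 85.0, 288.6]
tcp_rot: [-1.11, -2.937, 0.003]
ft_force: [0.9, 0.4, -0.5]
gripper_width: 18.4
grasp_force: 50.8
```

```bash
python3 - <<'E'
from h import *
p=v2w(-7.8,-20.6); to(p[0],p[1],133,139)
E
```

```text
now [593.4  85.  288.6] head 138.6 tilt 0.17 local [-98.3  53.8] | shift [-90.9 -73.9 155.6] turn -0.4 t 30.27 w 18.4 g 50.8 F [ 0.9  0.4 -0.5] j [ 0.55  0.62 -1.05  1.68  0.57  1.19  0.2 ]
```

{"api": "apply_moves", "payload": {
  "targets": [
    [-45, -37, 20, 0, 0.1],
    [-91, -74, 40, -0.5, 0.1],
    [-91, -74, 80, -0.5, 0.1],
    [-91, -74, 120, -0.5, 0.1],
    [-91, -74, 122, -0.5, 0.1]
  ]
}}

```text
time: 30.9
eef_pos: [610.9, -28.5, 163.9]
tcp_rot: [-1.088, -2.938, 0.004]
ft_force: [-0.3, -0.1, -0.9]
gripper_width: 18.5
grasp_force: 50.8
```

```bash
python3 - <<'E'
from h import *
p=v2w(-7.8,-20.6); to(p[0],p[1],133,139)
E
```

```text
now [610.9 -28.5 163.9] head 139.4 tilt 0.51 local [-10.2 -19.9] | shift [-2.6 -0.5 30.9] turn 0.4 t 30.9 w 18.5 g 50.8 F [-0.3 -0.1 -0.9] j [ 0.65  0.78 -0.93  1.74  0.72  1.02  0.31]
```

{"api": "apply_moves", "payload": {
  "targets": [
    [-2, 0, 15, 0, 0.1],
    [-2, 0, 28, 0, 0.1],
    [-2, 0, 29, 0, 0.1],
    [-2, 0, 29, 0, 0.29],
    [-2, 0, 29, 0, 0.29]
  ]
}}

```text
time: 31.52
eef_pos: [616.2, -28.9, 140.4]
tcp_rot: [1.09, 2.945, 0.001]
ft_force: [-0.3, -0.0, 0.2]
gripper_width: 25.0
grasp_force: 0.0
```

{"api": "apply_moves", "payload": {
  "targets": [
    [0, 0, -10, 0, 0.29],
    [0, 0, -40, 0, 0.29],
    [0, 0, -90, 0, 0.29],
    [0, 0, -140, 0, 0.5],
    [50, 0, -150, 0, 0.5]
  ]
}}

```text
time: 32.15
eef_pos: [581.3, 2.0, 294.2]
tcp_rot: [1.096, 2.935, 0.005]
ft_force: [0.5, 1.2, -0.3]
gripper_width: 42.6
grasp_force: 0.0
```

{"api": "apply_moves", "payload": {
  "targets": [
    [50, 0, 0, 0, 0.5],
    [100, 0, 0, 0, 0.5],
    [150, 0, 0, 0, 0.5],
    [200, 0, 0, 0, 0.5],
    [200, 0, 0, 0, 0.5]
  ]
}}

```text
time: 32.78
eef_pos: [423.1, 136.4, 290.3]
tcp_rot: [1.08, 2.948, -0.003]
ft_force: [1.1, -0.2, 0.2]
gripper_width: 42.9
grasp_force: 0.0
```

```bash
python3 - <<'E'
from h import *
to(500,0,250,139)
for n in('scene','top'):
    im,d=cap(n); P=pts(n,d); H,S,V=hsv(im); np.savez(f'pics/{n}14.npz',im=im,d=d); z=P[...,2]
    L=(P[...,:2]-v2w(6.2,-.6))@np.array([[cy,sy],[-sy,cy]]).T; lx,ly=L[...,0],L[...,1]
    m=(abs(lx)<68)&(abs(ly)<60)&(z>63)&(z<100)
    rect(n,im,np.dstack([L,z]),m,0,200,'incase',20)
    m=(abs(lx)<100)&(abs(ly)<80)&(z>114)&(S<125)&(V>90)
    r=cv2.minAreaRect(L[m].astype(np.float32)); print('rim',np.round(r[0],1),np.round(r[1],1),round(r[2],1))
    m=(abs(P[...,0]-480)<130)&(abs(P[...,1]-105)<130)&(S>110)
    rect(n,im,P,m,4,14,'lid',40)
    m=(P[...,0]>450)&(P[...,0]<780)&(P[...,1]>-380)&(P[...,1]<-220)&(z<60)&(d>0)
    rect(n,im,P,m&(z>13)&(V<150),-5,60,'barhandle',20)
im,_=load('scene',14); save('g8.png',cv2.resize(im,(780,585),interpolation=2))
im,_=load('top',14); save('g9.png',cv2.resize(im[110:400,15:500],(800,478),interpolation=2))
E
```

```text
now [423.1 136.4 290.3] head 139.8 tilt 0.16 local [-260.1  -19.9] | shift [-146.7  -54.4   40.8] turn 0.8 t 32.77 w 42.9 g 0.0 F [ 1.1 -0.2  0.2] j [ 0.72  0.34 -1.27  2.04  0.38  1.03  0.14]
incase scene px [276. 238.] 285 ctr [  1.3 -14.1] size [117.3  22. ] ang 0.6 z [64.1 71.5 75.7]
incase scene px [273. 249.] 293 ctr [ 6.3 18.8] size [ 21.7 116.7] ang 89.4 z [64.6 71.5 76.1]
rim [0.2 1.3] [160.2 154.8] 0.4
lid scene px [346. 259.] 1362 ctr [481.9 101. ] size [132.  145.7] ang 50.7 z [4.2 5.9 9. ]
barhandle scene px [237. 180.] 189 ctr [ 581.6 -292.7] size [27.5 69.8] ang 82.6 z [15.5 26.6 30.8]
incase top px [264. 202.] 149 ctr [ 4.2 16.8] size [ 20.7 116. ] ang 89.6 z [64.  70.9 77.2]
incase top px [271. 209.] 151 ctr [ -3.8 -16.1] size [108.2  20.4] ang 1.5 z [64.5 70.8 77.5]
rim [-0.  -0.3] [151.2 160.5] 89.9
lid top px [242. 246.] 377 ctr [497.4  70.3] size [143.5  92.3] ang 42.1 z [ 4.2  6.9 11.6]
barhandle top px [347. 221.] 147 ctr [ 582.9 -293.6] size [25.  76.1] ang 86.9 z [16.3 25.5 33.1]
```

View pics/g8.png

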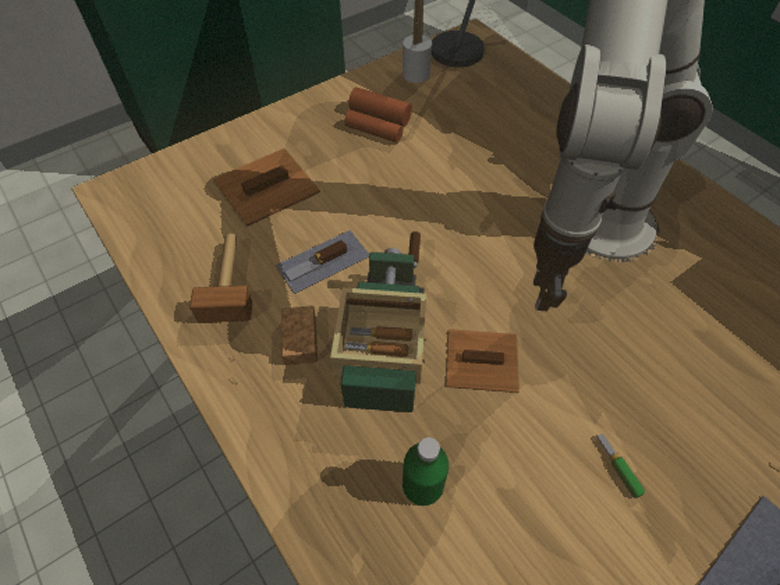

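View pics/g9.png

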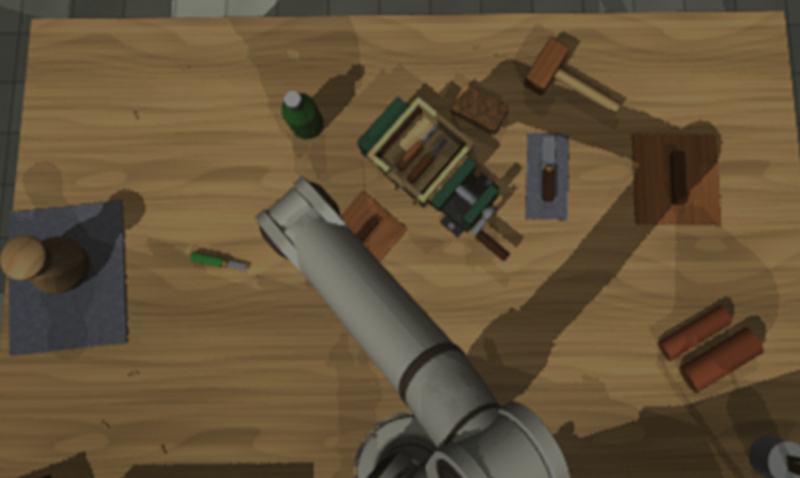

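The pictures show both gouges flat inside the clamped case, the lid flat at (482,360) in the scene view, and the bar on its mat. The spray bottle and sanding block haven't moved, and no other gouges are in sight. I'm handing it in.

```bash
python3 -c "
from plant import robot
print(robot.hand_in())"
```

```text
the job is handed in; nothing more can be done
None
```

I handed the job in at about 33 s: the case is clamped, its lid pried loose and laid flat on the bench, both gouges are in the case, the bar is back on its mat and the bystanders are untouched; no verdict came back.

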